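# Weigh the boxed-in mortar cube

### The job

The small mortar cube is due for weighing but is boxed in at the back of the curing tray by three tall specimens (round core, slim prism, clay block). Stand all three on the plywood board, then set the cube flat in the middle of the balance's pan and leave it there, and then put each tall specimen back upright on the very spot in the tray where it stood. Do not knock any specimen over, and leave the flat puck and tile in the tray where they are.

Things in the scene. Friction and masses are not known exactly. Their poses are not given: they have to be found in the camera images.
- cube: The specimen to weigh: a grey mortar cube 50 x 50 x 50 mm, about 0.28 kg, in the middle of the tray's far row. Its origin is the centre of its underside, z up. x and y are square to its side faces.
- prism: Tall specimen: slim square grey mortar prism standing on end, 40 x 40 x 160 mm high, about 0.58 kg. Its origin is the centre of its underside, z up. x and y are square to its side faces.
- core: Tall specimen: round grey concrete core standing on end, 50 mm diameter x 100 mm high, about 0.45 kg. Its origin is the centre of its underside, z up. 
- brick: Tall specimen: square reddish fired-clay block standing on end, 50 x 50 x 100 mm high, about 0.48 kg. Its origin is the centre of its underside, z up. x and y are square to its side faces.
- puck: Bystander: flat round grey mortar puck lying in a near corner of the tray, 50 mm diameter x 25 mm high. Its origin is the centre of its underside, z up. Not to be moved.
- tile: Bystander: flat square grey mortar tile lying in the other near corner of the tray, 50 x 50 x 15 mm high. Its origin is the centre of its underside, z up. Not to be moved.
- tray: White plastic curing tray, fixed, 156 mm along its x (near to far side) by 226 along its y, walls 4 mm thick and 40 high, lips at the y ends. Origin: centre of its underside; flat inner floor 6 mm above it. Two rows of three places, 60 mm apart, gaps about 5 to 15 mm. Far row: cube between two tall specimens. Near row: third tall specimen between puck and tile. Which stands where varies.
- board: Plywood board, fixed, lying flat on the bench to one side of the tray: 280 mm along its x by 140 mm along its y. Origin: its centre at bench height; its flat top is 18 mm above the origin. Left or right of the tray, it changes.
- balance: Grey bench balance, fixed, on the other side of the tray from the board. Origin: on the bench directly below the centre of its round flat steel pan, 140 mm diameter, top 75 mm above the origin; the pan does not sink. The housing reaches 168 mm to -x (sloping keypad, highest 56 mm), 88 mm to +x and 95 mm to either y side, 56 mm high.
There are look-alikes about, which are no part of the job. What is shaped like the prism but green or red is not meant.

How it is judged:
By the outcome, as a careful person would: the job done as asked, in the order asked, and still so for the second after the job is handed in, with the robot touching nothing.
It also fails if it takes over 147 s, if anything falls off the work surface, if the arm or the gripper's body presses on something with over 40 N, if the wrist force passes 120 N, or if a joint passes its speed limit or range.

### The arm

A 6-joint arm with a two-finger parallel gripper is mounted at the origin on the work surface. World frame = base frame: x ahead of the robot, y to its left, z up, the work surface at z = 0. Lengths are in mm, angles in degrees, forces in N, time in s.
With the tool pointing down it reaches from about 325 to 775 mm from the base axis. Payload 5.5 kg.
Tool frame: the origin (TCP) lies midway between the tips of the shut fingers; the grasp point (between the pads) lies 19 mm behind it (grip_depth is the x of the grasp point in the tool frame, in mm); x points along the fingers, y is the direction in which the jaws open and shut, and the axes are right-handed (so a half turn about x gives the same grasp; the last joint's range is limited). The gripper opens to 85 mm and grips with 20 to 120 N. Pads are 22 mm wide; open, the fingers measure 114 mm over their backs; the gripper's body (76 mm by 85 mm) begins 54 mm behind the grasp point. The pads swing forward as they close: fully open they stand 13 mm farther back than shut.
Start: joints at [72.726, 5.22, 70.514, -0, 104.267, -3.249], TCP at [145.421, 582.125, 231.275] pointing down, gripper open.
Joint ranges: [-164.24, 164.24], [-49.07, 125.15], [9.68, 141.18], [-86.29, 266.29], [3.28, 154.24], [-151.56, 151.56]. Speed limits (degrees/s): [147.25, 147.25, 172.46, 180, 180, 180].

### API

Orientations are given as [roll, pitch, yaw] about the fixed x, y, z axes, in that order (R = Rz(yaw) Ry(pitch) Rx(roll)).
In Python, from rig import * gives the robot as it stands.
- The arm moves only by the shell command python3 -m jog 'ROWS' [FORCE]. ROWS is JSON, a list of rows, each a list of 7 numbers: the opening, from -1 (shut) to 1 (fully open), so that 0 is half open, then the shift along the tool's x, y, z in units of 0.4 m (1.0 is 0.4 m), then the turn, a rotation vector about the tool's x, y, z in units of 180 degrees (1.0 is 180 degrees). A call has 1 to 8 rows; each row is the pose to reach, as a shift and turn from the pose commanded when the call began, along the tool's axes at that moment, turning the shorter way round; what a row does not reach only later rows make up. A row lasts 1/8 s, in which the tool goes at most 62.5 mm and 10.7 degrees, less where a joint would pass 70% of its speed; a pose out of reach is approached as far as the arm can. A call with a number of a shift or a turn outside -1 to 1 is refused whole. A call with a gripper value outside its range is refused whole. The fingers move at their own pace and stop on an object; FORCE is the grip in N (left out, the last holds). Time passes only in rows, so rows that repeat a pose let the fingers close. It gives the time, the measured TCP pose, the force and the opening at its end, in the units of the state.
- state(): the state, without advancing time (a new reading comes with each control period).
- get_image(name): name is "scene" or "side" or "wrist"; returns (picture, depth): 480x640x3 uint8, red, green, blue; 480x640 float32, mm along the optical axis (not along the pixel's ray), 0 where there is no reading.
- calibration(name): a dict with "mtx" (3x3 intrinsics, pixels), "dist_coeffs" ([k1, k2, p1, p2, k3] as OpenCV has them; the pictures are not rectified), "R" (3x3) and "t" (3): a world point X has camera coordinates R X + t; the wrist camera has in their place "hand_eye" (4x4, takes a point from camera to tool coordinates, whose origin is the TCP and whose axes are the tool frame's). Camera axes: x right, y down, z forward; pixel columns grow to the right and rows downward; lengths in mm; the calibration is good to about 2 mm. A picture is of the moment at which its call begins: read the wrist's pose just before it. calibration takes no time and is no camera call.
- hand_in(): hands the job in, once; it reports no verdict.
The state is a dict: "time_s": time; "qpos": joint angles; "joint_vel": joint speeds; "joint_efforts": joint torques, N m; "position": TCP position; "ee_rot": TCP orientation; "ft_force": force on the tool from outside, world axes, zero at the start; "wrist_torque": the same for the moment, N m; "finger_gap": finger opening in mm.
Only numpy, scipy, OpenCV 4.12 (cv2) and the standard library are available. Lean on these libraries where they do the work, as an engineer would, in place of code of your own. Each camera call takes 0.05 s, during which the arm holds its last target.

## Working session

There is one attempt and no reset: what is moved stays moved. The work goes in short steps, Python scripts to look and compute and a shell command to move; the robot and the scene stay as the last step left them, time stands still between calls to the robot, and variables do not carry over. Pictures are saved under pics/ and viewed, and the job is handed in when it is done.

```bash
ls; mkdir -p pics; cat > h.py <<'E'
import numpy as np, cv2
from rig import *
from scipy.spatial.transform import Rotation as Ro
def save(n,name,crop=None,sc=1):
    s=state(); im,d=get_image(n); np.savez('pics/'+name+'.npz',im=im,d=d,p=s['position'],r=s['ee_rot'])
    show(name,crop,sc); return s,im,d
def show(name,crop=None,sc=1,out=None):
    im=np.load('pics/'+name+'.npz')['im']
    if crop: u0,v0,u1,v1=crop; im=im[v0:v1,u0:u1]
    im=cv2.resize(im,None,fx=sc,fy=sc,interpolation=cv2.INTER_CUBIC)
    cv2.imwrite('pics/'+(out or name)+'.png',im[:,:,::-1])
E
python3 - <<'E'
from h import *
print(state())
save('scene','s0');save('side','d0');save('wrist','w0')
for n in('scene','side','wrist'):print(calibration(n))
E
```

```text
pics
{'time_s': 0.0, 'qpos': array([ 7.27267720e+01,  5.26425245e+00,  7.05819959e+01,  9.52210390e-04,
        1.04266582e+02, -3.24812854e+00]), 'joint_vel': array([ 0.01140427,  0.02882378, -0.01759103,  0.00065244, -0.0548697 ,
       -0.00372929]), 'joint_efforts': array([-1.12379417e-03, -4.58738852e+01, -4.18018484e+01, -2.23670022e-04,
        1.16709532e-02,  1.11770868e-05]), 'position': array([145.31571641, 581.84810514, 230.13776459]), 'ee_rot': array([ -93.71697468,   89.88716542, -107.74184043]), 'ft_force': array([-0.03647696,  0.49224028,  0.18425443]), 'wrist_torque': array([-0.05329331, -0.05966317, -0.00464091]), 'finger_gap': 85.3177826433508}
{'mtx': array([[617.86991115,   0.        , 313.52055898],
       [  0.        , 617.86991115, 241.20001143],
       [  0.        ,   0.        ,   1.        ]]), 'dist_coeffs': array([-0.19931455,  0.        ,  0.        ,  0.        ,  0.        ]), 'R': array([[-0.72573545,  0.68786714,  0.01211846],
       [ 0.52454028,  0.56464316, -0.63720922],
       [-0.44515789, -0.4560887 , -0.77059558]]), 't': array([ 373.01150779
[... 393 characters left out ...]
29411229, -0.56906733, -0.76789344]]), 't': array([457.32063432, 205.59697878, 731.6262077 ])}
{'mtx': array([[426.95755466,   0.        , 321.46205839],
       [  0.        , 426.95755466, 242.89931919],
       [  0.        ,   0.        ,   1.        ]]), 'dist_coeffs': array([-0.02452279,  0.        ,  0.        ,  0.        ,  0.        ]), 'hand_eye': array([[ 9.22674999e-04, -3.09234552e-01,  9.50985353e-01,
        -1.43533815e+02],
       [ 9.99999558e-01,  4.57041005e-04, -8.21612782e-04,
         8.87819377e-02],
       [-1.80568241e-04,  9.50985690e-01,  3.09234837e-01,
        -7.91297964e+01],
       [ 0.00000000e+00,  0.00000000e+00,  0.00000000e+00,
         1.00000000e+00]])}
```

View pics/s0.png

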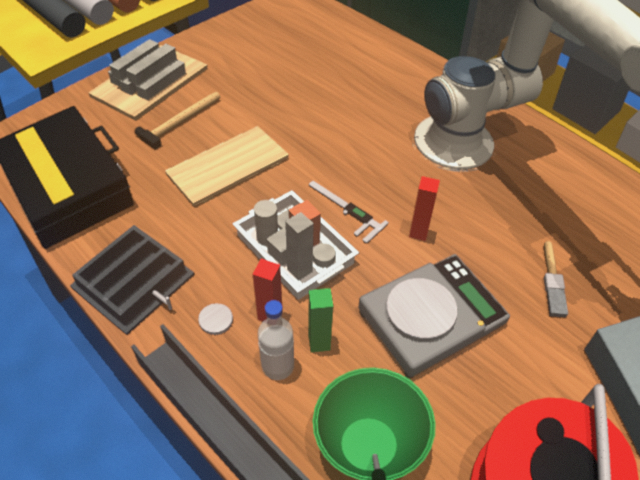

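View pics/d0.png

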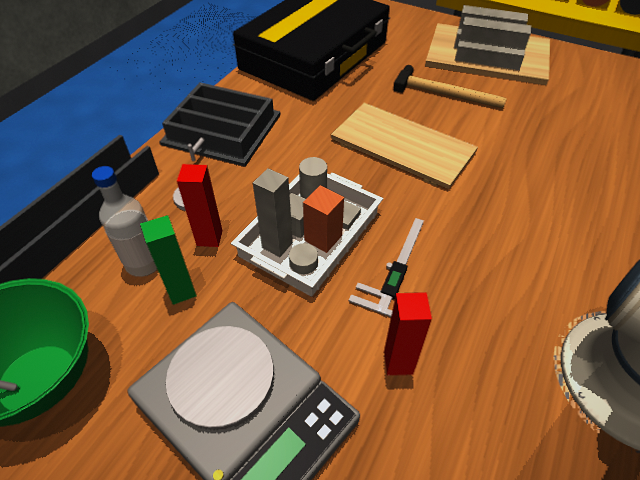

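View pics/w0.png

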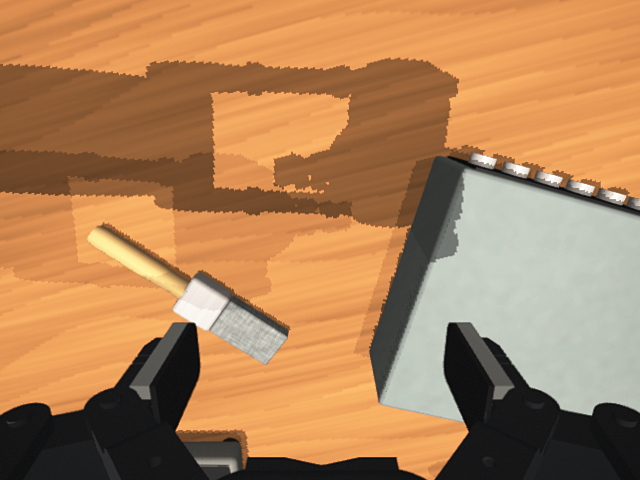

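The pictures show the tray with its board at scene (228,165) and the balance at scene (422,308). The prism is at side (272,215), the core at (313,178), the brick at (322,220), and the cube sits behind them. I'll fuse the depth readings into a top-down map.

```bash
cat >> h.py <<'E'
def cloud(name,cam):
    z=np.load('pics/'+name+'.npz'); im,d=z['im'],z['d']; c=calibration(cam)
    v,u=np.mgrid[0:480,0:640]; uv=np.stack([u,v],-1).reshape(-1,1,2).astype(float)
    n=cv2.undistortPoints(uv,c['mtx'],c['dist_coeffs']).reshape(480,640,2)
    P=np.concatenate([n*d[...,None],d[...,None]],-1)
    if cam=='wrist':
        H=c['hand_eye']; R=Ro.from_euler('xyz',z['r'],degrees=True).as_matrix()
        W=(P@H[:3,:3].T+H[:3,3])@R.T+z['p']
    else: W=(P-c['t'])@c['R']
    W[d<=0]=np.nan
    return W,im
def topmap(W,im,x0,x1,y0,y1,res):
    # rows: x decreasing downward, cols: y decreasing to right ; colour + height
    ok=~np.isnan(W[...,0]); p=W[ok];c=im[ok]; o=np.argsort(p[:,2]);p=p[o];c=c[o]
    h=int((x1-x0)/res);w=int((y1-y0)/res)
    r=((x1-p[:,0])/res).astype(int);q=((y1-p[:,1])/res).astype(int)
    k=(r>=0)&(r<h)&(q>=0)&(q<w)
    C=np.zeros((h,w,3),np.uint8);Z=np.full((h,w),np.nan)
    C[r[k],q[k]]=c[k];Z[r[k],q[k]]=p[k,2]
    return C,Z
E
python3 - <<'E'
from h import *
for n,c in(('s0','scene'),('d0','side')):
    W,im=cloud(n,c)
    for (u,v) in ([(228,165),(422,308),(265,207),(298,215),(324,253),(300,190)] if c=='scene' else [(403,145),(220,375),(313,163),(271,181),(324,198),(303,258),(350,215),(297,215)]):
        print(n,u,v,W[v,u].round(1))
    C,Z=topmap(W,im,250,750,-450,350,1)
    cv2.imwrite(f'pics/top_{n}.png',C[:,:,::-1])
E
```

```text
s0 228 165 [ 509.6 -314.1   20. ]
s0 422 308 [516.8 309.1  76.4]
s0 265 207 [583.7 -79.1 106.8]
s0 298 215 [585.1  27.4 168.8]
s0 324 253 [534.7  54.3  29.7]
s0 300 190 [ 423.  -143.9   -1.9]
d0 403 145 [ 501.1 -311.5   18.5]
d0 220 375 [513.8 308.9  73.8]
d0 313 163 [592.  -84.9 105. ]
d0 271 181 [593.8  43.  166.6]
d0 324 198 [532.9 -16.  106.8]
d0 303 258 [532.   59.7  30.7]
d0 350 215 [509.4 -75.   21.2]
d0 297 215 [5.771e+02 4.000e-01 5.800e+01]
```

View pics/top_s0.png

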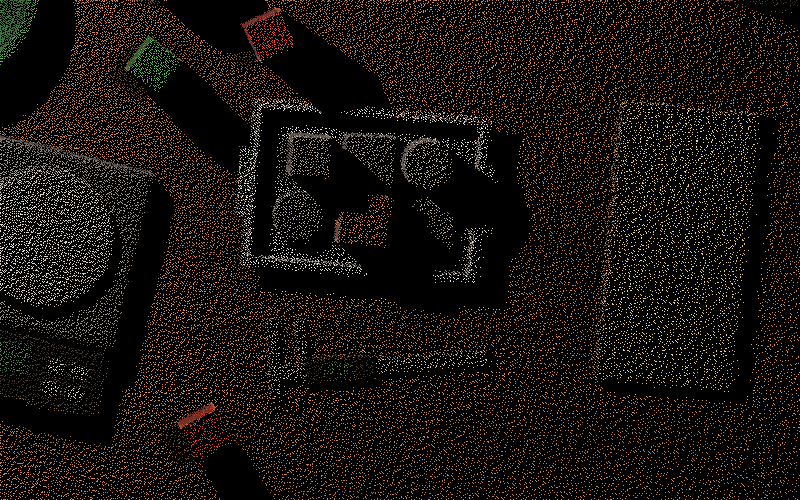

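View pics/top_d0.png

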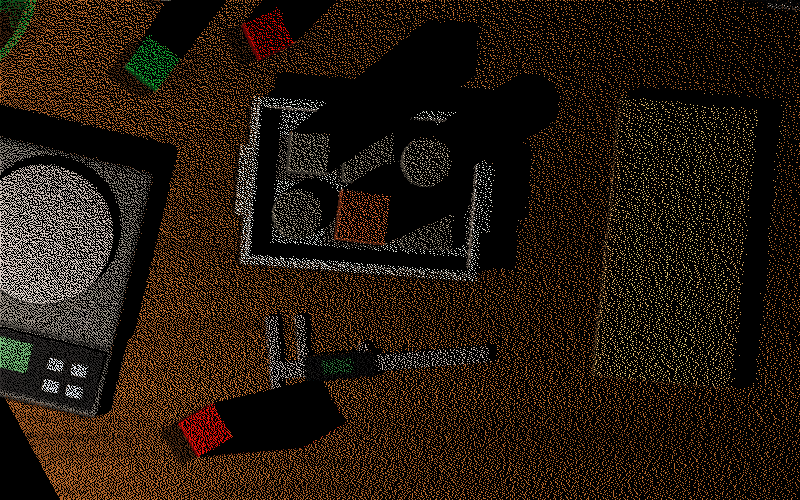

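```bash
cat >> h.py <<'E'
def go(x,y,z,ang=None):
    """world TCP target, tool down; ang = world yaw (deg) of tool y axis. prints shift/turn numbers for jog"""
    s=state(); R=Ro.from_euler('xyz',s['ee_rot'],degrees=True).as_matrix(); p=s['position']
    d=R.T@(np.array([x,y,z],float)-p)/400
    a=np.degrees(np.arctan2(R[1,1],R[0,1]))
    if ang is None: ang=a
    ang+=360*round((a-ang)/360)
    c,sn=np.cos(np.radians(ang)),np.sin(np.radians(ang))
    T=np.array([[0,c,-0-(-sn)*-1*-1],[0,sn,0],[-1,0,0]]); X=T[:,0];Y=T[:,1];T[:,2]=np.cross(X,Y)
    rv=Ro.from_matrix(R.T@T).as_rotvec()/np.pi
    print('p',p.round(1),'yaw_y %.1f'%a,'shift',d.round(4),'turn',rv.round(4),'t %.1f'%s['time_s'])
E
python3 - <<'E'
from h import *
s=state();R=Ro.from_euler('xyz',s['ee_rot'],degrees=True).as_matrix();print(R.round(3))
go(480,-15,320,85)
# tray wall orientation from side top map
E
```

```text
[[-0.     0.242  0.97 ]
 [-0.001  0.97  -0.242]
 [-1.    -0.002 -0.   ]]
p [145.3 581.9 230.4] yaw_y 76.0 shift [-0.2222 -1.2454  1.1733] turn [-0.0501 -0.0001  0.0005] t 0.1
```

```bash
python3 -m jog '[[1,-0.22,-0.93,0.88,-0.04,0,0],[1,-0.22,-0.93,0.88,-0.04,0,0],[1,-0.22,-0.93,0.88,-0.04,0,0],[1,-0.22,-0.93,0.88,-0.04,0,0],[1,-0.22,-0.93,0.88,-0.04,0,0],[1,-0.22,-0.93,0.88,-0.04,0,0],[1,-0.22,-0.93,0.88,-0.04,0,0],[1,-0.22,-0.93,0.88,-0.04,0,0]]' 40
python3 -c "
from h import *
go(480,-15,320,85)"
```

```text
time_s: 1.15
position: [387.8, 150.9, 316.2]
ee_rot: [33.5, 90.0, 26.7]
ft_force: [1.2, 0.5, -0.1]
finger_gap: 85.4
p [387.8 150.9 316.2] yaw_y 83.2 shift [-0.0095 -0.3845  0.2782] turn [-0.0101  0.0001 -0.0001] t 1.1
```

```bash
python3 -m jog '[[1,-0.01,-0.38,0.28,-0.01,0,0],[1,-0.01,-0.38,0.28,-0.01,0,0],[1,-0.01,-0.38,0.28,-0.01,0,0],[1,-0.01,-0.38,0.28,-0.01,0,0],[1,-0.01,-0.38,0.28,-0.01,0,0]]'
python3 -c "
from h import *
save('wrist','w1')
W,im=cloud('w1','wrist')
C,Z=topmap(W,im,430,680,-150,120,.5)
cv2.imwrite('pics/top_w1.png',C[:,:,::-1])
"
```

```text
time_s: 1.78
position: [480.3, -11.4, 319.6]
ee_rot: [156.4, 89.9, 151.3]
ft_force: [-0.5, 0.5, 0.3]
finger_gap: 85.1
```

View pics/w1.png

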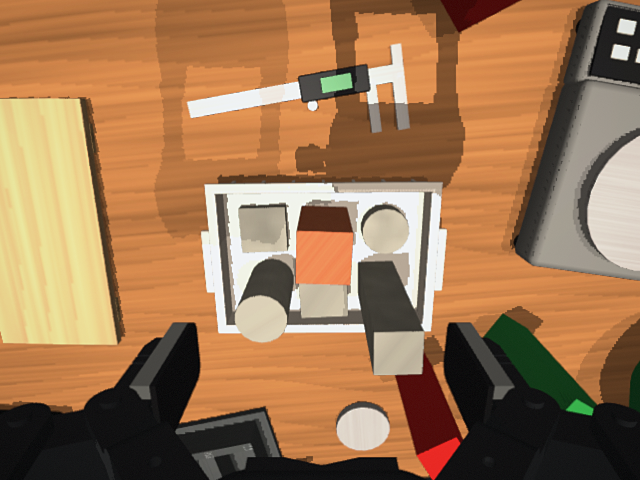

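View pics/top_w1.png

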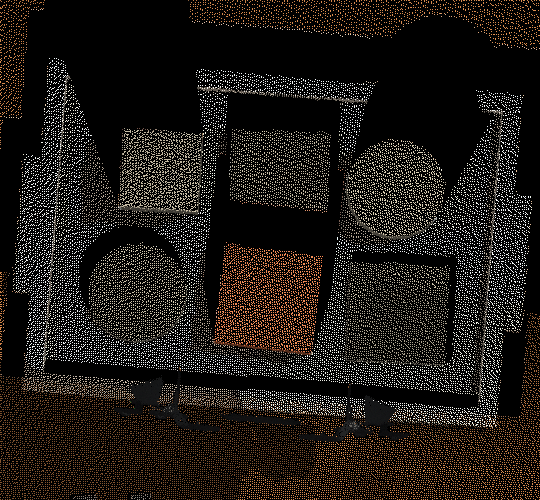

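The wrist view is clear: brick top at (323,258), core top at (264,318), prism top at (397,352), cube at (323,300). Next I'll fit the top faces in all the views.

```bash
cat >> h.py <<'E'
def tops(name,cam,boxes):
    W,im=cloud(name,cam); out={}
    for k,(cx,cy,z,r,shape) in boxes.items():
        m=(np.abs(W[...,2]-z)<5)&(np.hypot(W[...,0]-cx,W[...,1]-cy)<r)
        m=cv2.morphologyEx(m.astype(np.uint8),cv2.MORPH_OPEN,np.ones((3,3)))>0
        P=W[m]
        if len(P)<50: print(name,k,'few',len(P));continue
        if shape=='c':
            h=cv2.convexHull(P[:,:2].astype(np.float32)); (c,rr)=cv2.minEnclosingCircle(h); print(name,k,'circ',np.round(c,1),'d %.1f'%(2*rr),'z %.1f'%np.median(P[:,2]),len(P), 'mean',P[:,:2].mean(0).round(1))
        else:
            c,sz,a=cv2.minAreaRect(P[:,:2].astype(np.float32)); print(name,k,'rect',np.round(c,1),np.round(sz,1),'a %.1f'%(a),'z %.1f'%np.median(P[:,2]),len(P),'mean',P[:,:2].mean(0).round(1))
B={'prism':(595,40,166,40,'r'),'core':(589,-77,106,35,'c'),'brick':(533,-13,106,40,'r'),'cube':(590,-17,56,40,'r'),'puck':(537,53,31,33,'c'),'tile':(528,-75,21,42,'r')}
E
python3 - <<'E'
from h import *
for n,c in(('s0','scene'),('d0','side'),('w1','wrist')): tops(n,c,B)
W,im=cloud('d0','side'); m=(abs(W[...,2]-18)<5)&(W[...,1]<-240)&(W[...,1]>-440)&(W[...,0]>350)&(W[...,0]<680)
print(cv2.minAreaRect(W[m][:,:2].astype(np.float32)))
for n,c in(('s0','scene'),('d0','side')):
  W,im=cloud(n,c); m=(abs(W[...,2]-75)<4)&(np.hypot(W[...,1]-309,W[...,0]-515)<110)
  h=cv2.convexHull(W[m][:,:2].astype(np.float32));print(cv2.minEnclosingCircle(h),np.median(W[m][:,2]))
E
```

```text
s0 prism rect [595.   41.3] [43.8 42.5] a 84.2 z 165.9 342 mean [596.1  41.2]
s0 core circ [586.8 -76.6] d 53.3 z 105.7 325 mean [586.8 -75.2]
s0 brick rect [531.  -13.5] [53.2 51.6] a 83.4 z 105.9 330 mean [526.1 -14.7]
s0 cube rect [599.6 -26.4] [64.8 36.8] a 48.2 z 55.5 288 mean [597. -23.]
s0 puck circ [533.5  51.8] d 52.4 z 30.7 314 mean [534.6  53.1]
s0 tile rect [530.4 -89.4] [53.3 24.7] a 34.3 z 21.1 129 mean [529.4 -87.8]
d0 prism rect [596.5  41.4] [41.4 41.3] a 86.7 z 166.4 544 mean [595.4  43.2]
d0 core circ [588.4 -75.4] d 52.4 z 106.4 469 mean [587.  -74.1]
d0 brick rect [532.7 -12.4] [51.5 51.3] a 81.7 z 106.5 724 mean [531.7 -10.6]
d0 cube rect [589.3 -20.9] [25.6 69.8] a 30.8 z 56.5 326 mean [588.9 -17.6]
d0 puck circ [536.7  53.4] d 51.9 z 31.4 564 mean [535.2  54.4]
d0 tile rect [517.7 -76.9] [51.1 34.4] a 87.7 z 21.4 282 mean [512.6 -79.5]
w1 prism rect [594.6  39.9] [40.5 41.2] a 86.2 z 166.7 2354 mean [592.9  39.7]
w1 core circ [585.5 -77.9] d 50.2 z 106.7 2075 mean [584.1 -77.5]
w1 brick rect [530.6 -14.2] [50.  50.8] a 82.9 z 106.8 3031 mean [529.1 -14. ]
w1 cube rect [595.5 -20. ] [50.1 40. ] a 86.0 z 56.8 1557 mean [595.1 -20.4]
w1 puck circ [533.8  51.2] d 50.1 z 31.7 1689 mean [532.6  51.1]
w1 tile rect [532.1 -79.5] [50.4 68. ] a 87.1 z 21.8 2166 mean [523.4 -78.4]
((507.18951416015625, -325.8241882324219), (146.5721435546875, 282.33282470703125), 84.97603607177734)
((514.25390625, 306.4174499511719), 72.33264923095703) 75.18019352144177
((515.4352416992188, 306.5083923339844), 70.55767822265625) 75.33476164777423
```

```bash
python3 -c "
from h import *
go(595.2,40.8,230,86)"
```

```text
p [480.1 -10.8 320. ] yaw_y 85.0 shift [0.225  0.1534 0.2755] turn [-0.0055 -0.0001 -0.0001] t 1.8
```

```bash
python3 -m jog '[[1,0.05,0.1,0.18,-0.005,0,0],[1,0.12,0.15,0.27,-0.005,0,0],[1,0.225,0.153,0.275,-0.005,0,0],[1,0.225,0.153,0.275,-0.005,0,0],[1,0.225,0.153,0.275,-0.005,0,0]]'
python3 -c "
from h import *
save('wrist','w2')
go(595.2,40.8,116,86)"
```

```text
time_s: 2.45
position: [595.0, 40.7, 232.7]
ee_rot: [3.5, 89.8, -0.6]
ft_force: [0.5, -0.2, 0.9]
finger_gap: 85.3
p [595.4  40.3 233.8] yaw_y 85.9 shift [ 0.2946  0.001  -0.002 ] turn [-0.0005  0.0016 -0.0001] t 2.5
```

View pics/w2.png

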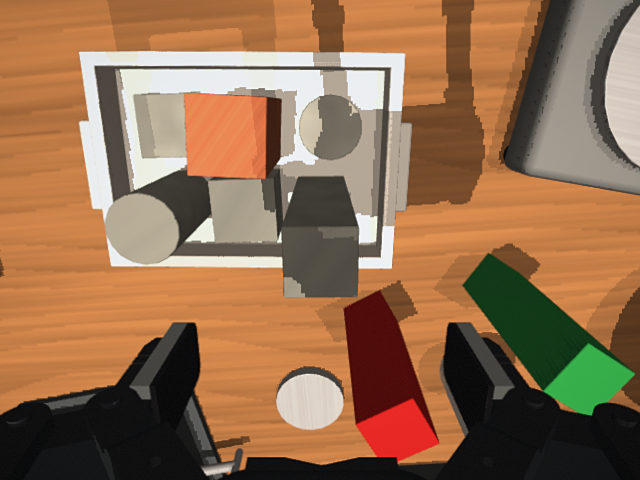

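```bash
python3 -m jog '[[1,0.08,0,-0.002,0,0,0],[1,0.16,0,-0.002,0,0,0],[1,0.23,0,-0.002,0,0,0],[1,0.27,0,-0.002,0,0,0],[1,0.295,0.001,-0.002,0,0,0],[1,0.295,0.001,-0.002,0,0,0]]' 40
python3 -c "
from h import *
go(595.2,40.8,116,86)"
```

```text
time_s: 3.25
position: [594.7, 40.3, 112.7]
ee_rot: [4.1, 90.0, 0.0]
ft_force: [0.4, 0.9, 0.1]
finger_gap: 85.3
p [594.7  40.3 112.7] yaw_y 85.9 shift [-0.0084  0.0013  0.0011] turn [-0.0007  0.0003 -0.    ] t 3.2
```

```bash
python3 -m jog '[[0.2,0,0,0,0,0,0],[-0.3,0,0,0,0,0,0],[-0.3,0,0,0,0,0,0],[-0.3,0,0,0,0,0,0],[-0.6,0,0,0,0,0,0],[-0.6,0,0,0,0,0,0]]' 60
python3 -c "
from h import *
s=state();print(s['position'],s['ft_force'],s['finger_gap'])
save('side','d1'); tops('d1','side',B)"
```

```text
time_s: 4.0
position: [595.0, 40.2, 112.9]
ee_rot: [-5.5, 89.9, -9.7]
ft_force: [-0.1, -0.9, 5.7]
finger_gap: 39.3
[594.9769836   40.16955773 112.85778079] [-0.10013248 -0.93703572  5.69465436] 39.288713715768196
d1 prism rect [590.   45.6] [65.1 29.1] a 80.4 z 166.3 348 mean [586.9  45.4]
d1 core circ [589.  -75.8] d 52.7 z 106.4 469 mean [586.9 -74.3]
d1 brick rect [533.  -12.4] [52.1 51. ] a 83.4 z 106.4 727 mean [531.9 -10.7]
d1 cube rect [590.7 -19.2] [31.7 65.3] a 18.1 z 56.6 322 mean [588.7 -17.9]
d1 puck circ [535.6  52.6] d 51.7 z 31.4 568 mean [535.   54.5]
d1 tile rect [509.4 -79.6] [31.5 56.3] a 21.5 z 21.5 282 mean [512.7 -79.3]
```

View pics/d1.png

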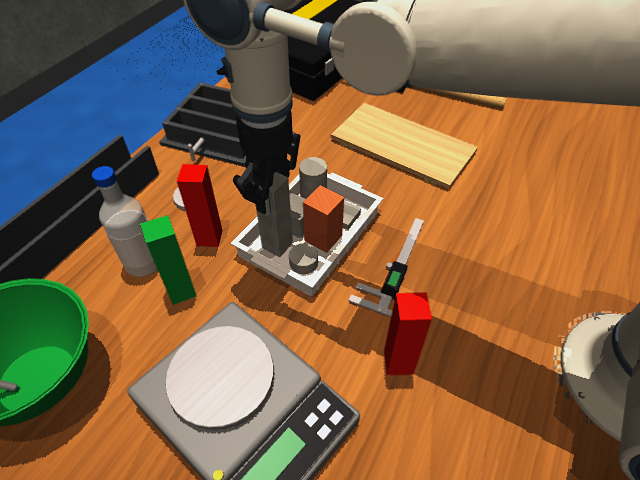

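```bash
python3 -m jog '[[-0.6,-0.02,0,0,0,0,0],[-0.6,-0.06,0,0,0,0,0],[-0.6,-0.12,0,0,0,0,0],[-0.6,-0.19,0,0,0,0,0],[-0.6,-0.26,0,0,0,0,0],[-0.6,-0.32,0,0,0,0,0],[-0.6,-0.35,0,0,0,0,0],[-0.6,-0.35,0,0,0,0,0]]'
python3 -c "
from h import *
go(597,-334,250,85.9)"
```

```text
time_s: 5.05
position: [594.8, 40.4, 252.7]
ee_rot: [7.6, 89.9, 3.5]
ft_force: [0.4, -0.4, -5.5]
finger_gap: 39.6
p [594.8  40.4 252.7] yaw_y 85.9 shift [ 0.0068 -0.9332  0.0727] turn [-0.0001  0.0004 -0.0001] t 5.0
```

```bash
python3 -m jog '[[-0.6,0,-0.03,0.002,0,0,0],[-0.6,0,-0.1,0.008,0,0,0],[-0.6,0,-0.2,0.016,0,0,0],[-0.6,0,-0.3,0.023,0,0,0],[-0.6,0,-0.4,0.031,0,0,0],[-0.6,0,-0.5,0.039,0,0,0],[-0.6,0,-0.6,0.047,0,0,0],[-0.6,0,-0.67,0.052,0,0,0]]'
python3 -m jog '[[-0.6,0,-0.1,0.008,0,0,0],[-0.6,0,-0.17,0.013,0,0,0],[-0.6,0,-0.22,0.018,0,0,0],[-0.6,0,-0.255,0.02,0,0,0],[-0.6,0,-0.263,0.02,0,0,0],[-0.6,0,-0.263,0.02,0,0,0]]'
python3 -c "
from h import *
go(597,-334,127,85.9)"
```

```text
time_s: 6.05
position: [595.0, -231.1, 249.9]
ee_rot: [172.6, 89.8, 168.4]
ft_force: [-0.1, 0.3, -4.4]
finger_gap: 39.4
time_s: 6.8
position: [596.6, -333.4, 252.0]
ee_rot: [91.6, 90.0, 87.5]
ft_force: [0.1, -0.1, -4.1]
finger_gap: 39.5
p [ 596.6 -333.4  252. ] yaw_y 85.9 shift [ 0.3125 -0.0015  0.0011] turn [ 0.     -0.     -0.0001] t 6.8
```

```bash
python3 -m jog '[[-0.6,0.03,0,0,0,0,0],[-0.6,0.1,0,0,0,0,0],[-0.6,0.18,0,0,0,0,0],[-0.6,0.24,0,0,0,0,0],[-0.6,0.28,0,0,0,0,0],[-0.6,0.3,0,0,0,0,0],[-0.6,0.31,0,0,0,0,0],[-0.6,0.31,0,0,0,0,0]]'
python3 -c "
from h import *
go(597,-334,125.2,85.9);print(state()['ft_force'])"
```

```text
time_s: 7.8
position: [596.7, -334.1, 128.7]
ee_rot: [-28.2, 89.9, -32.4]
ft_force: [-0.3, 0.1, -4.9]
finger_gap: 39.7
p [ 596.7 -334.1  128.7] yaw_y 85.9 shift [0.0087 0.0003 0.0007] turn [-0.0001  0.0003  0.0002] t 7.8
[-0.26387643  0.14861646 -4.94647272]
```

```bash
python3 -m jog '[[-0.6,0.004,0,0,0,0,0],[-0.6,0.008,0,0,0,0,0],[-0.6,0.008,0,0,0,0,0],[-0.6,0.008,0,0,0,0,0]]'
python3 -c "
from h import *
go(597,-334,125.2,85.9);print(state()['ft_force'])"
```

```text
time_s: 8.3
position: [596.5, -334.0, 124.9]
ee_rot: [-32.2, 90.0, -36.3]
ft_force: [0.3, -0.3, -4.5]
finger_gap: 39.3
p [ 596.5 -334.   124.9] yaw_y 85.9 shift [-0.0006  0.0002  0.0012] turn [-0.0002  0.0001  0.0001] t 8.3
[ 0.26806777 -0.29111437 -4.45649588]
```

```bash
python3 -m jog '[[-0.6,0.0025,0,0,0,0,0],[-0.6,0.0025,0,0,0,0,0],[-0.6,0.0025,0,0,0,0,0]]'
python3 -c "
from h import *
go(597,-334,125.2,85.9);print(state()['ft_force'])"
```

```text
time_s: 8.68
position: [596.6, -334.1, 124.9]
ee_rot: [-29.2, 89.9, -33.3]
ft_force: [-1.1, 0.9, 3.5]
finger_gap: 39.8
p [ 596.6 -334.1  124.9] yaw_y 85.9 shift [-0.0008  0.0002  0.001 ] turn [-0.0001  0.0003  0.0002] t 8.7
[-1.10144165  0.909852    3.47936272]
```

```bash
python3 -m jog '[[-0.1,0,0,0,0,0,0],[0.2,0,0,0,0,0,0],[0.6,0,0,0,0,0,0],[1,-0.02,0,0,0,0,0],[1,-0.12,0,0,0,0,0],[1,-0.25,0,0,0,0,0],[1,-0.35,0,0,0,0,0],[1,-0.35,0,0,0,0,0]]'
python3 -c "
from h import *
save('side','d2'); save('scene','s2')
go(586.8,-76.6,210,86)
B2=dict(B); B2['prism']=(597,-334,178,40,'r'); tops('d2','side',B2);tops('s2','scene',B2)"
```

```text
time_s: 9.68
position: [597.5, -334.6, 270.1]
ee_rot: [-27.9, 89.4, -32.1]
ft_force: [0.1, -0.1, 0.8]
finger_gap: 85.4
p [ 596.7 -334.1  264.3] yaw_y 85.9 shift [ 0.1352  0.6404 -0.071 ] turn [-0.0007  0.0004  0.0002] t 9.8
d2 prism rect [ 599.6 -331.6] [44.3 41.1] a 88.6 z 178.6 283 mean [ 598.1 -329.6]
d2 core circ [587.6 -75.9] d 51.9 z 106.5 469 mean [586.8 -74. ]
d2 brick rect [532.7 -13.3] [53.1 50.5] a 83.2 z 106.4 723 mean [531.9 -10.4]
d2 cube rect [591.5 -23.4] [62.9 51.9] a 87.0 z 56.6 529 mean [595.2 -14.5]
d2 puck circ [536.5  52.5] d 51.6 z 31.5 567 mean [535.   54.5]
d2 tile rect [516.4 -76.6] [34.6 50.8] a 1.2 z 21.4 275 mean [512.8 -79.8]
s2 prism rect [ 595.9 -334.2] [43.  41.5] a 86.2 z 178.0 218 mean [ 597.3 -332.3]
s2 core circ [585.8 -77.6] d 52.7 z 105.8 308 mean [585.6 -76.2]
s2 brick rect [531.  -12.7] [54.5 51.3] a 84.1 z 105.8 445 mean [531.7 -11.8]
s2 cube rect [590.6 -18. ] [52.2 51.1] a 88.6 z 56.0 433 mean [591.3 -17.3]
s2 puck circ [535.6  51.9] d 52.6 z 30.7 326 mean [535.5  53.9]
s2 tile rect [532.3 -84.1] [53.5 25.3] a 48.1 z 21.3 169 mean [531.  -82.7]
```

View pics/d2.png

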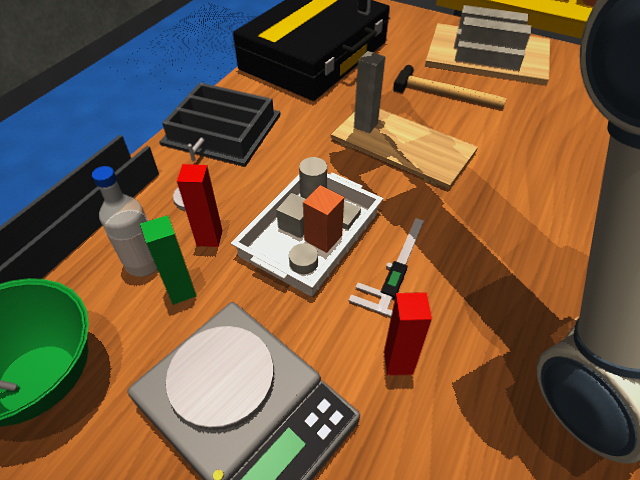

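```bash
python3 -m jog '[[1,0,0.15,-0.02,0,0,0],[1,0.02,0.3,-0.035,0,0,0],[1,0.08,0.45,-0.05,0,0,0],[1,0.12,0.58,-0.066,0,0,0],[1,0.135,0.64,-0.071,0,0,0],[1,0.135,0.64,-0.071,0,0,0],[1,0.135,0.64,-0.071,0,0,0]]'
python3 -c "
from h import *
go(586.8,-76.6,66,86)"
```

```text
time_s: 10.65
position: [586.3, -77.3, 208.9]
ee_rot: [-163.5, 89.9, -167.6]
ft_force: [0.7, 0.1, -0.6]
finger_gap: 85.4
p [586.3 -77.3 208.9] yaw_y 85.9 shift [0.3572 0.002  0.0016] turn [-0.0008 -0.0004  0.0001] t 10.7
```

```bash
python3 -m jog '[[1,0.1,0.002,0.001,0,0,0],[1,0.2,0.002,0.001,0,0,0],[1,0.28,0.002,0.001,0,0,0],[1,0.335,0.002,0.001,0,0,0],[1,0.357,0.002,0.001,0,0,0],[1,0.357,0.002,0.001,0,0,0],[1,0.357,0.002,0.001,0,0,0]]'
python3 -m jog '[[0.4,0,0,0,0,0,0],[0.1,0,0,0,0,0,0],[-0.1,0,0,0,0,0,0],[-0.4,0,0,0,0,0,0],[-0.4,0,0,0,0,0,0],[-0.4,0,0,0,0,0,0]]' 60
python3 -c "
from h import *
go(586.8,-76.6,66,86)
save('wrist','w3')"
```

```text
time_s: 11.52
position: [587.8, -76.4, 68.5]
ee_rot: [-7.6, 89.9, -11.8]
ft_force: [0.8, -0.3, 1.1]
finger_gap: 85.4
time_s: 12.28
position: [587.5, -76.2, 68.0]
ee_rot: [-19.8, 89.9, -23.9]
ft_force: [-1.3, -1.6, 6.4]
finger_gap: 49.1
p [587.5 -76.2  68. ] yaw_y 85.9 shift [ 0.0051 -0.0012 -0.0016] turn [-0.0007  0.0005  0.0002] t 12.3
```

View pics/w3.png

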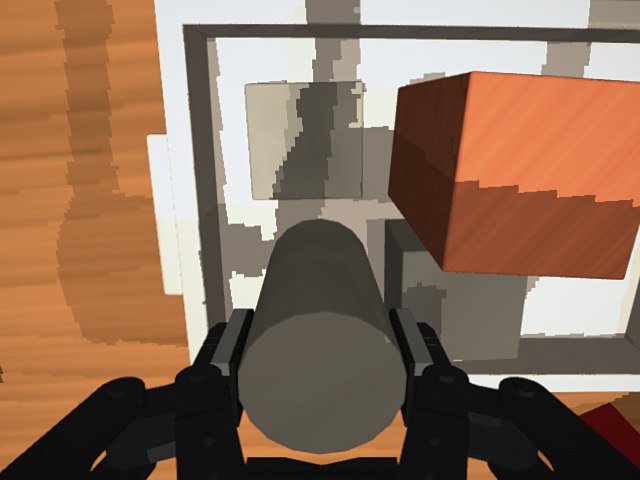

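```bash
python3 -m jog '[[-0.4,-0.02,0,0,0,0,0],[-0.4,-0.06,0,0,0,0,0],[-0.4,-0.12,0,0,0,0,0],[-0.4,-0.18,0,0,0,0,0],[-0.4,-0.22,0,0,0,0,0],[-0.4,-0.24,0,0,0,0,0],[-0.4,-0.24,0,0,0,0,0]]'
python3 -c "
from h import *
go(507,-326,160,86)"
```

```text
time_s: 13.2
position: [587.1, -75.8, 163.1]
ee_rot: [2.1, 90.0, -2.0]
ft_force: [0.4, -0.4, -3.9]
finger_gap: 48.5
p [587.1 -75.8 163.1] yaw_y 85.9 shift [ 0.0078 -0.6383 -0.1548] turn [-0.0007  0.0001 -0.    ] t 13.2
```

```bash
python3 -m jog '[[-0.4,0,-0.03,-0.007,0,0,0],[-0.4,0,-0.1,-0.024,0,0,0],[-0.4,0,-0.2,-0.048,0,0,0],[-0.4,0,-0.31,-0.075,0,0,0],[-0.4,0,-0.42,-0.1,0,0,0],[-0.4,0,-0.53,-0.128,0,0,0],[-0.4,0,-0.61,-0.147,0,0,0],[-0.4,0,-0.638,-0.155,0,0,0]]'
python3 -m jog '[[-0.4,0,0,0,0,0,0],[-0.4,0.06,0,0,0,0,0],[-0.4,0.12,0,0,0,0,0],[-0.4,0.17,0,0,0,0,0],[-0.4,0.195,0,0,0,0,0],[-0.4,0.2,0,0,0,0,0],[-0.4,0.2,0,0,0,0,0]]'
python3 -c "
from h import *
go(507,-326,80,86);print(state()['ft_force'])"
```

```text
time_s: 14.2
position: [505.0, -328.1, 161.6]
ee_rot: [165.7, 89.9, 161.4]
ft_force: [-0.5, 0.5, -4.3]
finger_gap: 48.7
time_s: 15.08
position: [507.2, -326.1, 83.9]
ee_rot: [-30.6, 89.9, -34.7]
ft_force: [-0.9, 0.1, -4.2]
finger_gap: 48.8
p [ 507.2 -326.1   83.9] yaw_y 85.9 shift [ 0.0096  0.0001 -0.0006] turn [-0.0006  0.0004  0.0002] t 15.1
[-0.92286966  0.13275266 -4.22390854]
```

```bash
python3 -m jog '[[-0.4,0.005,0,0,0,0,0],[-0.4,0.01,0,0,0,0,0],[-0.4,0.0115,0,0,0,0,0],[-0.4,0.0115,0,0,0,0,0]]'
python3 -c "
from h import *
go(507,-326,80,86);print(state()['ft_force'])"
```

```text
time_s: 15.58
position: [507.3, -326.3, 80.1]
ee_rot: [-29.8, 89.9, -33.9]
ft_force: [-1.7, 0.6, 5.9]
finger_gap: 48.8
p [ 507.3 -326.3   80.1] yaw_y 85.9 shift [ 0.0001  0.0007 -0.0008] turn [-0.0007  0.0007  0.0004] t 15.6
[-1.71618122  0.6416906   5.87307194]
```

```bash
python3 -m jog '[[0.1,0,0,0,0,0,0],[0.4,0,0,0,0,0,0],[0.8,0,0,0,0,0,0],[1,-0.03,0,0,0,0,0],[1,-0.15,0,0,0,0,0],[1,-0.28,0,0,0,0,0],[1,-0.3,0,0,0,0,0],[1,-0.3,0,0,0,0,0]]'
python3 -c "
from h import *
go(531.4,-13.4,200,83)"
```

```text
time_s: 16.58
position: [507.1, -326.1, 199.5]
ee_rot: [-32.1, 89.9, -36.3]
ft_force: [-0.6, -0.6, 0.1]
finger_gap: 85.7
p [ 507.1 -326.1  199.5] yaw_y 85.9 shift [-0.0022  0.7842  0.0043] turn [0.016  0.0006 0.0003] t 16.6
```

```bash
python3 -m jog '[[1,0,0.15,0,0.016,0,0],[1,0,0.3,0,0.016,0,0],[1,0,0.45,0.002,0.016,0,0],[1,0,0.6,0.004,0.016,0,0],[1,0,0.73,0.004,0.016,0,0],[1,0,0.784,0.004,0.016,0,0],[1,0,0.784,0.004,0.016,0,0],[1,0,0.784,0.004,0.016,0,0]]'
python3 -c "
from h import *
save('wrist','w4'); save('side','d4'); save('scene','s4')
for n,c in (('w4','wrist'),('d4','side'),('s4','scene')): tops(n,c,B)
go(531.4,-13.4,66,83)"
```

```text
time_s: 17.58
position: [530.5, -13.9, 197.0]
ee_rot: [-165.7, 89.9, -172.7]
ft_force: [-0.3, -1.1, -0.5]
finger_gap: 85.6
w4 prism few 0
w4 core few 0
w4 brick rect [530.9 -14.1] [50.1 50.6] a 83.0 z 106.8 7199 mean [529.4 -13.9]
w4 cube rect [595.8 -19.7] [50.2 39.7] a 87.4 z 56.8 3034 mean [595.8 -20.1]
w4 puck circ [533.9  51.5] d 50.1 z 31.7 3403 mean [533.1  51. ]
w4 tile rect [523.6 -79. ] [50.5 50.3] a 87.4 z 21.8 4153 mean [522.7 -78.3]
d4 prism few 0
d4 core few 0
d4 brick rect [532.9 -13.2] [52.6 51.8] a 83.3 z 106.5 725 mean [531.8 -10.6]
d4 cube rect [592.1 -17.6] [53.  50.1] a 88.0 z 56.6 506 mean [595.5 -13. ]
d4 puck circ [536.1  52.8] d 51.0 z 31.4 566 mean [535.2  54.4]
d4 tile rect [509.4 -79.6] [31.5 57.9] a 21.8 z 21.4 281 mean [512.9 -79.8]
s4 prism few 0
s4 core few 0
s4 brick rect [531.1 -13.2] [54.  52.8] a 82.4 z 105.9 438 mean [531.3 -10.8]
s4 cube rect [589.9 -18.4] [54.  53.1] a 87.8 z 55.8 427 mean [591.4 -17.2]
s4 puck circ [534.2  52.5] d 52.2 z 30.8 307 mean [535.5  53.6]
s4 tile rect [536.5 -86.2] [55.5 34.5] a 48.1 z 20.8 186 mean [532.7 -84.9]
p [530.8 -14.3 197.9] yaw_y 82.9 shift [0.3297 0.0026 0.0014] turn [-0.0005 -0.0003  0.0001] t 17.7
```

View pics/w4.png

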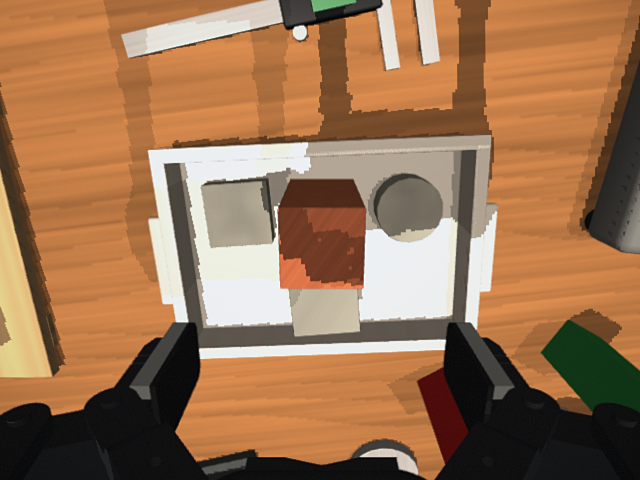

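View pics/d4.png

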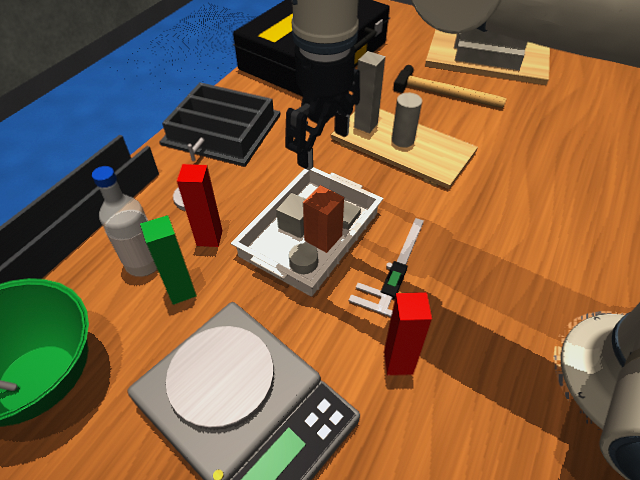

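```bash
python3 -m jog '[[1,0.1,0.001,0.001,0,0,0],[1,0.2,0.001,0.001,0,0,0],[1,0.27,0.001,0.001,0,0,0],[1,0.31,0.001,0.001,0,0,0],[1,0.325,0.001,0.001,0,0,0],[1,0.325,0.001,0.001,0,0,0],[1,0.325,0.001,0.001,0,0,0]]'
python3 -m jog '[[0.4,0,0,0,0,0,0],[0.1,0,0,0,0,0,0],[-0.1,0,0,0,0,0,0],[-0.4,0,0,0,0,0,0],[-0.4,0,0,0,0,0,0],[-0.4,0,0,0,0,0,0]]' 60
python3 -c "
from h import *
go(531.2,-13.6,66,83)"
```

```text
time_s: 18.6
position: [532.2, -13.0, 69.8]
ee_rot: [2.2, 89.9, -4.8]
ft_force: [0.5, 0.5, 0.0]
finger_gap: 85.7
time_s: 19.35
position: [531.7, -13.1, 69.1]
ee_rot: [-12.5, 89.9, -19.5]
ft_force: [-1.0, -2.6, 6.3]
finger_gap: 49.5
p [531.7 -13.1  69.1] yaw_y 83.0 shift [ 0.0076 -0.0014 -0.0012] turn [-0.0001  0.0004  0.0001] t 19.4
```

```bash
python3 -m jog '[[-0.4,-0.02,0,0,0,0,0],[-0.4,-0.06,0,0,0,0,0],[-0.4,-0.12,0,0,0,0,0],[-0.4,-0.18,0,0,0,0,0],[-0.4,-0.22,0,0,0,0,0],[-0.4,-0.24,0,0,0,0,0],[-0.4,-0.24,0,0,0,0,0]]'
python3 -c "
from h import *
go(417,-318,164,83)"
```

```text
time_s: 20.23
position: [531.5, -12.9, 164.5]
ee_rot: [6.4, 90.0, -0.6]
ft_force: [0.6, -0.9, -4.9]
finger_gap: 49.2
p [531.5 -12.9 164.5] yaw_y 83.0 shift [ 0.0012 -0.792  -0.1911] turn [-0.      0.0001 -0.    ] t 20.2
```

```bash
python3 -m jog '[[-0.4,0,-0.03,-0.01,0,0,0],[-0.4,0,-0.1,-0.03,0,0,0],[-0.4,0,-0.2,-0.06,0,0,0],[-0.4,0,-0.31,-0.09,0,0,0],[-0.4,0,-0.42,-0.12,0,0,0],[-0.4,0,-0.53,-0.15,0,0,0],[-0.4,0,-0.64,-0.175,0,0,0],[-0.4,0,-0.72,-0.191,0,0,0]]'
python3 -m jog '[[-0.4,0,-0.04,0,0,0,0],[-0.4,0.0,-0.065,0,0,0,0],[-0.4,0.05,-0.072,0,0,0,0],[-0.4,0.12,-0.072,0,0,0,0],[-0.4,0.17,-0.072,0,0,0,0],[-0.4,0.195,-0.072,0,0,0,0],[-0.4,0.2,-0.072,0,0,0,0],[-0.4,0.2,-0.072,0,0,0,0]]'
python3 -c "
from h import *
go(417,-318,81,83);print(state()['ft_force'])"
```

```text
time_s: 21.22
position: [418.5, -291.3, 163.3]
ee_rot: [169.4, 89.9, 162.3]
ft_force: [0.4, 0.5, -4.3]
finger_gap: 49.3
time_s: 22.22
position: [417.4, -318.2, 85.2]
ee_rot: [-32.7, 89.9, -39.7]
ft_force: [-0.5, 0.3, -3.7]
finger_gap: 48.9
p [ 417.4 -318.2   85.2] yaw_y 83.0 shift [ 0.0105  0.0004 -0.001 ] turn [0.     0.0004 0.0002] t 22.2
[-0.46037516  0.27600957 -3.69626168]
```

```bash
python3 -m jog '[[-0.4,0.005,0,0,0,0,0],[-0.4,0.01,0,0,0,0,0],[-0.4,0.0125,0,0,0,0,0],[-0.4,0.0125,0,0,0,0,0]]'
python3 -c "
from h import *
go(417,-318,81,83);print(state()['ft_force'])"
```

```text
time_s: 22.72
position: [417.3, -318.3, 81.1]
ee_rot: [-30.7, 89.9, -37.7]
ft_force: [-2.4, 1.3, 4.7]
finger_gap: 49.4
p [ 417.3 -318.3   81.1] yaw_y 83.0 shift [ 0.0001  0.0008 -0.0009] turn [-0.      0.0005  0.0003] t 22.7
[-2.39382508  1.34684241  4.69572616]
```

```bash
python3 -m jog '[[0.1,0,0,0,0,0,0],[0.4,0,0,0,0,0,0],[0.8,0,0,0,0,0,0],[1,-0.03,0,0,0,0,0],[1,-0.15,0,0,0,0,0],[1,-0.28,0,0,0,0,0],[1,-0.3,0,0,0,0,0],[1,-0.3,0,0,0,0,0]]'
python3 -c "
from h import *
go(560,-18.5,200,87.5)"
```

```text
time_s: 23.72
position: [417.2, -318.3, 200.4]
ee_rot: [-35.2, 89.9, -42.2]
ft_force: [-0.5, 0.5, -0.5]
finger_gap: 85.4
p [ 417.2 -318.3  200.4] yaw_y 83.0 shift [5.000e-04 7.873e-01 2.629e-01] turn [-0.025   0.0005  0.0004] t 23.7
```

```bash
python3 -m jog '[[1,0,0.14,0.04,-0.02,0,0],[1,0,0.28,0.08,-0.025,0,0],[1,0,0.42,0.13,-0.025,0,0],[1,0,0.56,0.18,-0.025,0,0],[1,0,0.69,0.23,-0.025,0,0],[1,0,0.787,0.263,-0.025,0,0],[1,0,0.787,0.263,-0.025,0,0],[1,0,0.787,0.263,-0.025,0,0]]'
python3 -c "
from h import *
save('wrist','w5'); save('side','d5'); save('scene','s5')
for n,c in (('w5','wrist'),('d5','side'),('s5','scene')): tops(n,c,B)
go(591,-19,100,87.5)"
```

```text
time_s: 24.72
position: [559.1, -18.7, 197.7]
ee_rot: [-172.4, 89.8, -174.9]
ft_force: [0.8, -0.4, 0.8]
finger_gap: 85.2
w5 prism few 0
w5 core few 0
w5 brick few 0
w5 cube rect [589.8 -19.5] [50.2 50.7] a 87.7 z 56.7 4677 mean [588.4 -19.5]
w5 puck circ [534.2  51.4] d 50.2 z 31.8 3612 mean [533.4  51.1]
w5 tile rect [524.1 -79.1] [50.6 49.6] a 87.2 z 21.9 4445 mean [523.1 -78.5]
d5 prism few 0
d5 core few 0
d5 brick few 0
d5 cube rect [591.7 -18.2] [52.4 51.5] a 88.6 z 56.5 636 mean [590.9 -15.7]
d5 puck circ [536.3  52.8] d 50.9 z 31.6 559 mean [535.2  54.5]
d5 tile rect [526.1 -77.9] [53.6 51.1] a 86.4 z 21.5 582 mean [525.1 -75.4]
s5 prism few 0
s5 core few 0
s5 brick few 0
s5 cube rect [590.1 -18.5] [53.4 52.1] a 87.5 z 55.9 444 mean [591.5 -17.6]
s5 puck circ [535.7  52.5] d 52.4 z 30.3 314 mean [536.8  53.8]
s5 tile rect [523.5 -77.1] [54.4 52.9] a 0.7 z 21.0 355 mean [523.3 -76.5]
p [559.3 -19.5 198.9] yaw_y 87.4 shift [0.2472 0.0049 0.0793] turn [-0.0005 -0.0002  0.0001] t 24.9
```

View pics/w5.png

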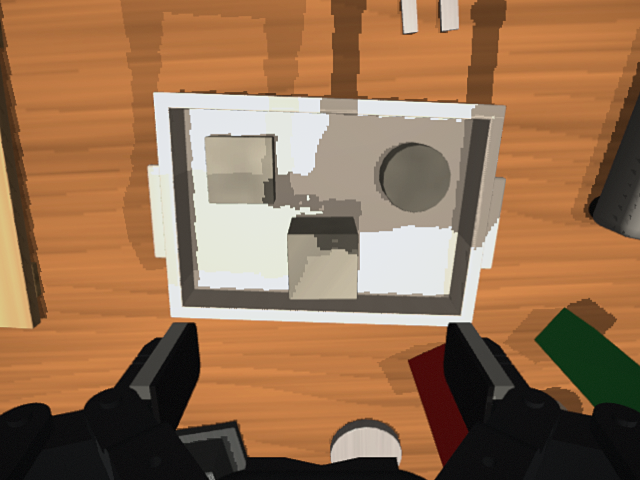

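View pics/d5.png

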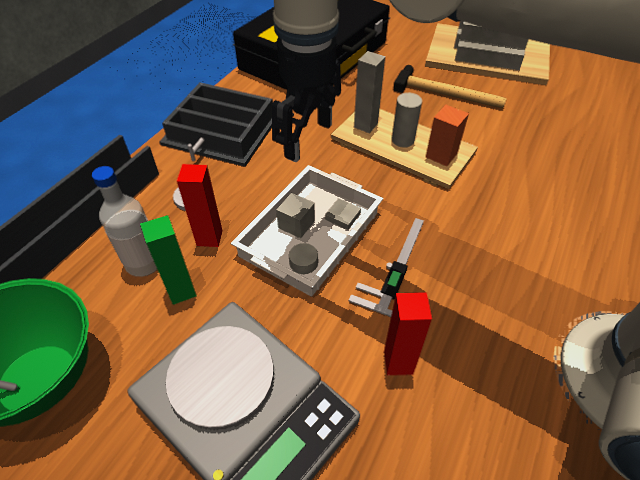

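```bash
python3 -m jog '[[1,0.1,0.003,0.078,0,0,0],[1,0.25,0.003,0.078,0,0,0],[1,0.36,0.003,0.078,0,0,0],[1,0.42,0.003,0.078,0,0,0],[1,0.445,0.003,0.078,0,0,0],[1,0.455,0.003,0.078,0,0,0],[1,0.455,0.003,0.078,0,0,0],[1,0.455,0.003,0.078,0,0,0]]'
python3 -c "
from h import *
go(590.5,-18.8,15,87.5);print(state()['ft_force'])"
```

```text
time_s: 25.88
position: [591.8, -18.7, 18.8]
ee_rot: [-3.4, 89.9, -5.9]
ft_force: [1.0, -0.3, 0.2]
finger_gap: 85.3
p [591.8 -18.7  18.8] yaw_y 87.5 shift [ 0.0096 -0.0004 -0.0032] turn [-0.0001  0.0007  0.    ] t 25.9
[ 1.0275033  -0.32367619  0.20642494]
```

```bash
python3 -m jog '[[0.4,0,0,-0.003,0,0,0],[0.1,0,0,-0.003,0,0,0],[-0.1,0,0,-0.003,0,0,0],[-0.4,0,0,-0.003,0,0,0],[-0.4,0,0,-0.003,0,0,0],[-0.4,0,0,-0.003,0,0,0]]' 60
python3 -m jog '[[-0.4,-0.03,0,0,0,0,0],[-0.4,-0.1,0,0,0,0,0],[-0.4,-0.2,0,0,0,0,0],[-0.4,-0.3,0,0,0,0,0],[-0.4,-0.37,0,0,0,0,0],[-0.4,-0.4,0,0,0,0,0],[-0.4,-0.4,0,0,0,0,0]]'
python3 -c "
from h import *
go(514.8,306.5,178,87.5);print(state()['ft_force'])"
```

```text
time_s: 26.62
position: [590.1, -18.5, 18.0]
ee_rot: [-1.8, 89.9, -4.3]
ft_force: [-0.3, 0.6, 5.1]
finger_gap: 49.3
time_s: 27.5
position: [589.8, -18.5, 177.4]
ee_rot: [-10.7, 90.0, -13.2]
ft_force: [-0.1, 0.9, -2.9]
finger_gap: 49.5
p [589.8 -18.5 177.4] yaw_y 87.5 shift [-0.0017  0.8035 -0.2229] turn [-0.  0.  0.] t 27.5
[-0.0749507   0.92726589 -2.91670963]
```

```bash
python3 -m jog '[[-0.4,0,0.03,-0.008,0,0,0],[-0.4,0,0.1,-0.028,0,0,0],[-0.4,0,0.2,-0.055,0,0,0],[-0.4,0,0.31,-0.086,0,0,0],[-0.4,0,0.42,-0.117,0,0,0],[-0.4,0,0.53,-0.147,0,0,0],[-0.4,0,0.64,-0.178,0,0,0],[-0.4,0,0.73,-0.203,0,0,0]]'
python3 -m jog '[[-0.4,0,0.055,-0.015,0,0,0],[-0.4,0.0,0.07,-0.019,0,0,0],[-0.4,0.0,0.0735,-0.02,0,0,0],[-0.4,0.05,0.0735,-0.02,0,0,0],[-0.4,0.12,0.0735,-0.02,0,0,0],[-0.4,0.16,0.0735,-0.02,0,0,0],[-0.4,0.17,0.0735,-0.02,0,0,0],[-0.4,0.17,0.0735,-0.02,0,0,0]]'
python3 -c "
from h import *
save('wrist','w6');save('side','d6');save('scene','s6')
go(514.8,306.5,87,87.5);print(state()['ft_force'])"
```

```text
time_s: 28.5
position: [519.6, 278.9, 175.3]
ee_rot: [-161.3, 89.8, -163.7]
ft_force: [0.4, -0.6, -2.5]
finger_gap: 49.4
time_s: 29.5
position: [514.9, 306.3, 109.6]
ee_rot: [27.5, 90.0, 25.0]
ft_force: [1.3, -0.3, -1.6]
finger_gap: 49.0
p [515.3 306.8 110.7] yaw_y 87.5 shift [ 0.0594 -0.0008 -0.0013] turn [-0.      0.0006 -0.0004] t 29.6
[-0.52285092 -0.13908489 -3.06009798]
```

View pics/d6.png

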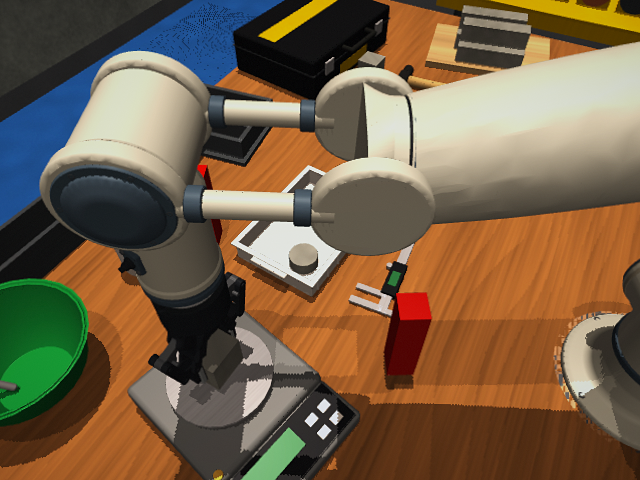

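View pics/s6.png

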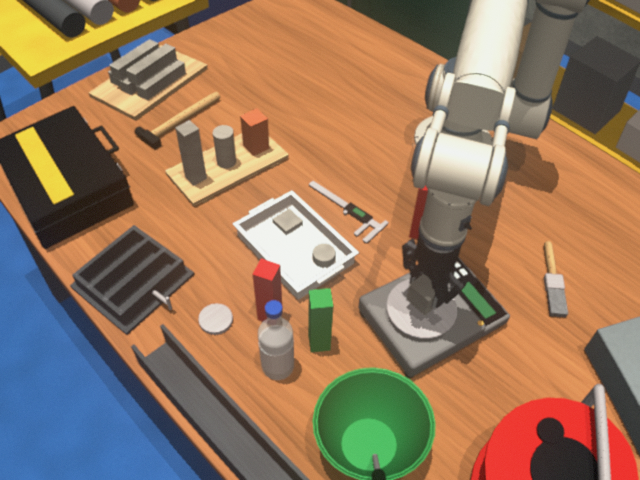

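```bash
python3 -m jog '[[-0.4,0.03,0,0,0,0,0],[-0.4,0.045,0,0,0,0,0],[-0.4,0.052,0,0,0,0,0],[-0.4,0.055,0,0,0,0,0],[-0.4,0.057,0,0,0,0,0],[-0.4,0.057,0,0,0,0,0]]'
python3 -c "
from h import *
go(514.8,306.5,87,87.5);print(state()['ft_force'])"
```

```text
time_s: 30.4
position: [514.9, 306.6, 87.0]
ee_rot: [32.5, 90.0, 30.0]
ft_force: [-0.9, 0.7, -1.4]
finger_gap: 49.6
p [514.9 306.6  87. ] yaw_y 87.5 shift [-0.     -0.0002 -0.0001] turn [-0.      0.0002 -0.0001] t 30.4
[-0.86912537  0.73191041 -1.35254591]
```

```bash
python3 -m jog '[[-0.4,0.002,0,0,0,0,0],[-0.4,0.003,0,0,0,0,0],[-0.4,0.003,0,0,0,0,0]]'
python3 -c "
from h import *
go(514.8,306.5,87,87.5);print(state()['ft_force'])"
```

```text
time_s: 30.78
position: [514.9, 306.6, 86.9]
ee_rot: [25.1, 89.9, 22.6]
ft_force: [-3.5, -1.8, 5.3]
finger_gap: 49.3
p [514.9 306.6  86.9] yaw_y 87.5 shift [-0.0001 -0.0002 -0.0002] turn [-0.      0.0004 -0.0002] t 30.8
[-3.50212615 -1.7505499   5.32633617]
```

```bash
python3 -m jog '[[0.1,0,0,0,0,0,0],[0.4,0,0,0,0,0,0],[0.8,0,0,0,0,0,0],[1,-0.03,0,0,0,0,0],[1,-0.15,0,0,0,0,0],[1,-0.3,0,0,0,0,0],[1,-0.35,0,0,0,0,0],[1,-0.35,0,0,0,0,0]]'
python3 -c "
from h import *
save('wrist','w7')
tops('w7','wrist',{'cube':(515,306,125,50,'r'),'pan':(515,306,75,100,'c')})
go(507.3,-326.3,225,85.9)"
```

```text
time_s: 31.78
position: [515.6, 307.0, 228.8]
ee_rot: [29.9, 89.7, 27.4]
ft_force: [0.8, 0.5, -0.6]
finger_gap: 85.2
w7 cube rect [514.9 306.5] [50.2 50.1] a 87.4 z 125.8 6535 mean [513.7 306.6]
w7 pan circ [514.2 305.8] d 139.6 z 75.9 21061 mean [505.1 305.8]
p [515.  306.6 226.1] yaw_y 87.5 shift [ 1.5000e-03 -1.5816e+00  5.0000e-02] turn [ 0.0089  0.0005 -0.0003] t 31.8
```

View pics/w7.png

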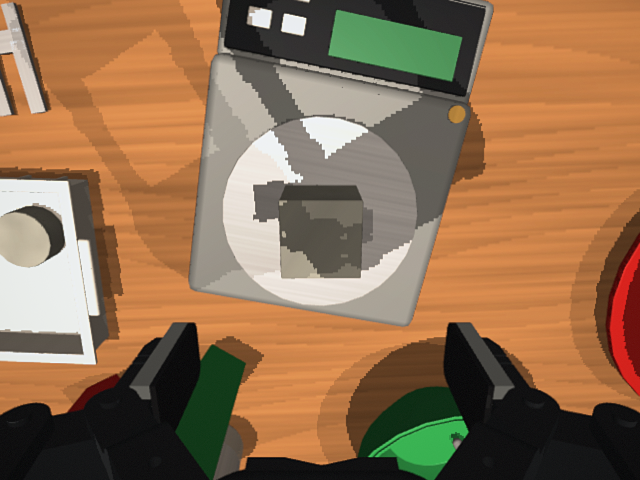

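```bash
python3 -m jog '[[1,0,-0.14,0,0.005,0,0],[1,0,-0.28,0.01,0.009,0,0],[1,0,-0.42,0.01,0.009,0,0],[1,0,-0.56,0.015,0.009,0,0],[1,0,-0.7,0.02,0.009,0,0],[1,0,-0.84,0.025,0.009,0,0],[1,0,-0.96,0.03,0.009,0,0],[1,0,-1,0.032,0.009,0,0]]'
python3 -c "
from h import *
go(507.3,-326.3,205,85.9)"
```

```text
time_s: 32.83
position: [509.0, -95.9, 222.9]
ee_rot: [175.1, 89.8, 170.8]
ft_force: [0.8, -0.3, 0.4]
finger_gap: 85.2
p [509.  -95.9 222.9] yaw_y 85.7 shift [ 0.0444 -0.5747  0.0391] turn [-0.0012 -0.0012 -0.0001] t 32.8
```

```bash
python3 -m jog '[[1,0,-0.14,0.01,0,0,0],[1,0.02,-0.28,0.02,0,0,0],[1,0.04,-0.42,0.03,0,0,0],[1,0.044,-0.54,0.038,0,0,0],[1,0.044,-0.575,0.039,0,0,0],[1,0.044,-0.575,0.039,0,0,0],[1,0.044,-0.575,0.039,0,0,0]]'
python3 -c "
from h import *
save('wrist','w8')
tops('w8','wrist',{'core':(507,-326,118,40,'c')})
go(507.3,-326.3,80.1,85.9)"
```

```text
time_s: 33.7
position: [509.5, -322.6, 207.7]
ee_rot: [90.3, 90.0, 86.3]
ft_force: [-0.0, -0.6, -0.2]
finger_gap: 85.2
w8 core circ [ 505.6 -327.9] d 49.9 z 118.8 5613 mean [ 504.5 -327.7]
p [ 509.5 -322.6  208. ] yaw_y 86.0 shift [ 0.3198 -0.0098 -0.0051] turn [ 0.0005  0.0001 -0.0001] t 33.8
```

```bash
python3 -m jog '[[1,0.08,-0.01,-0.005,0,0,0],[1,0.17,-0.01,-0.005,0,0,0],[1,0.25,-0.01,-0.005,0,0,0],[1,0.3,-0.01,-0.005,0,0,0],[1,0.319,-0.01,-0.005,0,0,0],[1,0.319,-0.01,-0.005,0,0,0],[1,0.319,-0.01,-0.005,0,0,0]]'
python3 -m jog '[[0.4,0,0,0,0,0,0],[0.1,0,0,0,0,0,0],[-0.1,0,0,0,0,0,0],[-0.4,0,0,0,0,0,0],[-0.4,0,0,0,0,0,0],[-0.4,0,0,0,0,0,0]]' 60
python3 -m jog '[[-0.4,-0.02,0,0,0,0,0],[-0.4,-0.06,0,0,0,0,0],[-0.4,-0.12,0,0,0,0,0],[-0.4,-0.18,0,0,0,0,0],[-0.4,-0.22,0,0,0,0,0],[-0.4,-0.24,0,0,0,0,0],[-0.4,-0.24,0,0,0,0,0]]'
python3 -c "
from h import *
go(587.5,-76.2,170,85.9)"
```

```text
time_s: 34.62
position: [507.5, -328.5, 81.9]
ee_rot: [-31.8, 89.8, -35.9]
ft_force: [-0.6, 0.0, -0.6]
finger_gap: 85.5
time_s: 35.38
position: [507.2, -328.2, 81.1]
ee_rot: [-25.2, 89.9, -29.4]
ft_force: [0.7, 1.0, 5.7]
finger_gap: 48.8
time_s: 36.25
position: [506.8, -328.1, 176.3]
ee_rot: [-36.2, 90.0, -40.3]
ft_force: [-0.6, -0.8, -4.5]
finger_gap: 48.9
p [ 506.8 -328.1  176.3] yaw_y 85.9 shift [0.0157 0.6427 0.1559] turn [-0.0002  0.0001  0.    ] t 36.2
```

```bash
python3 -m jog '[[-0.4,0,0.03,0.007,0,0,0],[-0.4,0,0.1,0.024,0,0,0],[-0.4,0,0.2,0.048,0,0,0],[-0.4,0,0.31,0.075,0,0,0],[-0.4,0,0.42,0.1,0,0,0],[-0.4,0,0.53,0.128,0,0,0],[-0.4,0,0.61,0.148,0,0,0],[-0.4,0,0.643,0.156,0,0,0]]'
python3 -m jog '[[-0.4,0,0,0,0,0,0],[-0.4,0.04,0,0,0,0,0],[-0.4,0.1,0,0,0,0,0],[-0.4,0.15,0,0,0,0,0],[-0.4,0.18,0,0,0,0,0],[-0.4,0.2,0,0,0,0,0],[-0.4,0.2,0,0,0,0,0],[-0.4,0.2,0,0,0,0,0]]'
python3 -c "
from h import *
go(587.5,-76.2,69.3,85.9);print(state()['ft_force'])"
```

```text
time_s: 37.25
position: [587.4, -73.2, 175.0]
ee_rot: [156.9, 89.9, 153.0]
ft_force: [-0.1, 0.3, -4.0]
finger_gap: 49.0
time_s: 38.25
position: [588.0, -76.1, 97.2]
ee_rot: [-6.7, 89.9, -10.9]
ft_force: [-0.6, -0.3, -5.6]
finger_gap: 48.9
p [588.  -76.1  97.2] yaw_y 85.9 shift [ 0.0697 -0.0004 -0.0013] turn [-0.0001  0.0005  0.0001] t 38.2
[-0.57375326 -0.34416015 -5.62295186]
```

```bash
python3 -m jog '[[-0.4,0.03,0,-0.001,0,0,0],[-0.4,0.05,0,-0.001,0,0,0],[-0.4,0.06,0,-0.001,0,0,0],[-0.4,0.065,0,-0.001,0,0,0],[-0.4,0.065,0,-0.001,0,0,0],[-0.4,0.065,0,-0.001,0,0,0]]'
python3 -c "
from h import *
go(587.5,-76.2,69,85.9);print(state()['ft_force'])"
```

```text
time_s: 39.0
position: [587.3, -76.0, 70.5]
ee_rot: [-6.9, 90.0, -11.0]
ft_force: [0.8, -0.5, -5.2]
finger_gap: 48.6
p [587.3 -76.   70.5] yaw_y 85.9 shift [ 0.0039 -0.0004  0.0005] turn [-0.0001  0.0002  0.    ] t 39.0
[ 0.77386877 -0.50533235 -5.24392898]
```

```bash
python3 -m jog '[[-0.4,0.003,0,0,0,0,0],[-0.4,0.006,0,0,0,0,0],[-0.4,0.006,0,0,0,0,0]]'
python3 -c "
from h import *
go(587.5,-76.2,69,85.9);print(state()['ft_force'])"
```

```text
time_s: 39.38
position: [587.5, -76.0, 69.1]
ee_rot: [-5.1, 89.9, -9.2]
ft_force: [-1.4, 1.8, 4.0]
finger_gap: 49.2
p [587.5 -76.   69.1] yaw_y 85.9 shift [ 0.0003 -0.0005 -0.    ] turn [-0.0001  0.0005  0.    ] t 39.4
[-1.37408268  1.78058916  3.98859617]
```

Contact, exactly on the recorded pose. Now I'll release and go for the brick.

```bash
python3 -m jog '[[0.1,0,0,0,0,0,0],[0.4,0,0,0,0,0,0],[0.8,0,0,0,0,0,0],[1,-0.03,0,0,0,0,0],[1,-0.15,0,0,0,0,0],[1,-0.28,0,0,0,0,0],[1,-0.34,0,0,0,0,0],[1,-0.34,0,0,0,0,0]]'
python3 -c "
from h import *
s=save('scene','s8');tops('s8','scene',B)
go(417.3,-318.3,205,83)"
```

```text
time_s: 40.38
position: [588.2, -76.2, 207.4]
ee_rot: [-6.8, 89.6, -11.0]
ft_force: [0.9, 0.2, -1.0]
finger_gap: 85.6
s8 prism few 0
s8 core circ [586.8 -73.9] d 53.6 z 105.7 319 mean [587.9 -73.5]
s8 brick few 0
s8 cube few 12
s8 puck circ [534.4  51.9] d 52.9 z 30.6 331 mean [535.   53.8]
s8 tile rect [523.2 -77.6] [52.  52.7] a 85.3 z 20.9 325 mean [522.8 -75.2]
p [587.5 -76.1 204.7] yaw_y 85.9 shift [-0.0013 -0.6345 -0.3808] turn [0.0159 0.0007 0.0001] t 40.4
```

```bash
python3 -c "
from h import *
save('side','d8');tops('d8','side',B)
save('scene','s8b');tops('s8b','scene',B)
A=np.load('pics/s2.npz')['im'];C=np.load('pics/s8b.npz')['im']
a=np.hstack([cv2.resize(x[180:270,235:325],None,fx=4,fy=4,interpolation=cv2.INTER_CUBIC) for x in (A,C)])
cv2.imwrite('pics/cmpc.png',a[:,:,::-1])
A=np.load('pics/d2.npz')['im'];C=np.load('pics/d8.npz')['im']
a=np.hstack([cv2.resize(x[140:230,270:360],None,fx=4,fy=4,interpolation=cv2.INTER_CUBIC) for x in (A,C)])
cv2.imwrite('pics/cmpd.png',a[:,:,::-1])
"
```

```text
d8 prism few 0
d8 core circ [589.1 -74. ] d 51.6 z 106.5 469 mean [587.6 -71.8]
d8 brick few 0
d8 cube few 39
d8 puck circ [536.2  53. ] d 51.2 z 31.4 557 mean [534.9  54.3]
d8 tile rect [534.1 -77.7] [52.8 66.7] a 87.7 z 21.5 590 mean [526.1 -75. ]
s8b prism few 0
s8b core circ [586.1 -74.4] d 52.3 z 105.7 330 mean [587.5 -73.9]
s8b brick few 0
s8b cube few 0
s8b puck circ [534.5  52.7] d 52.0 z 30.9 330 mean [534.9  53.2]
s8b tile rect [523.7 -78.5] [54.2 53.4] a 89.3 z 20.6 336 mean [523.1 -74.9]
```

View pics/cmpc.png

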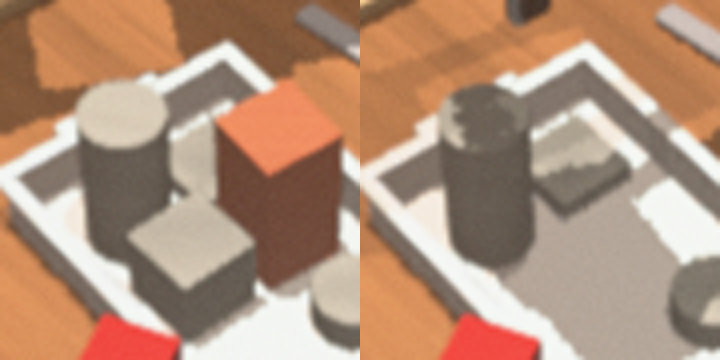

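View pics/cmpd.png

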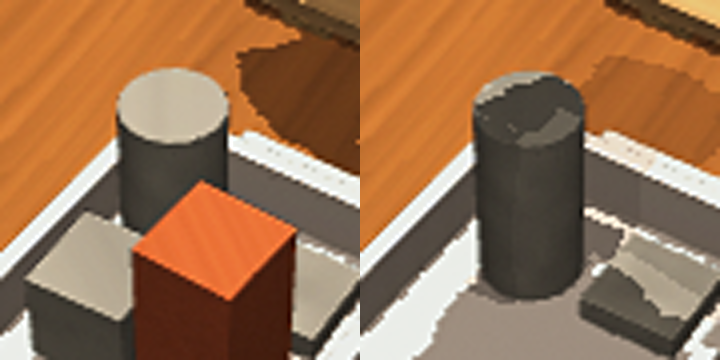

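```bash
python3 -c "
from h import *
save('wrist','w9');tops('w9','wrist',B)
W,im=cloud('w9','wrist')
m=(abs(W[...,2]-106.8)<4)&(np.hypot(W[...,0]-586,W[...,1]+76)<40);v,u=np.where(m);print(u.min(),u.max(),v.min(),v.max())
go(586.6,-78.2,69.3,85.9)
"
```

```text
w9 prism few 0
w9 core circ [586.5 -75.7] d 50.0 z 106.8 5314 mean [585.3 -75.6]
w9 brick few 0
w9 cube few 0
w9 puck circ [534.2  51. ] d 50.4 z 31.7 3936 mean [533.7  50.3]
w9 tile rect [530.3 -79.5] [49.9 62.9] a 86.8 z 22.0 4708 mean [523.3 -78.8]
281 363 203 284
p [586.4 -75.8 201.5] yaw_y 85.9 shift [ 0.3305 -0.0059  0.0021] turn [-0.0001 -0.0011 -0.0001] t 40.6
```

View pics/w9.png

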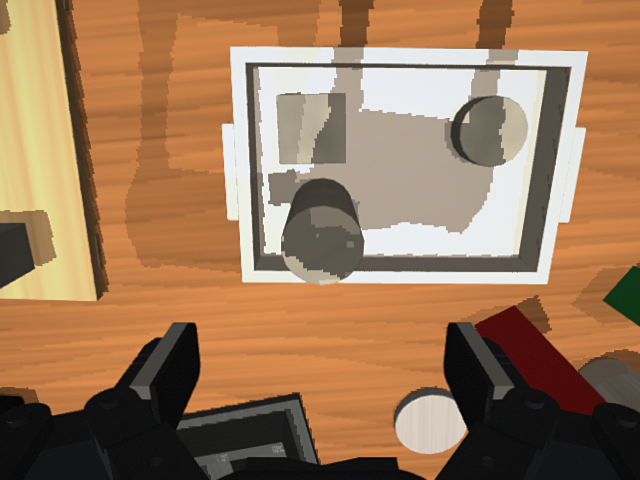

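```bash
python3 -m jog '[[1,0.1,0,0.0025,0,0,0],[1,0.2,0,0.0025,0,0,0],[1,0.28,0,0.0025,0,0,0],[1,0.32,0,0.0025,0,0,0],[1,0.328,0,0.0025,0,0,0],[1,0.328,0,0.0025,0,0,0],[1,0.328,0,0.0025,0,0,0]]'
python3 -m jog '[[0.4,0,0,0,0,0,0],[0.1,0,0,0,0,0,0],[-0.1,0,0,0,0,0,0],[-0.4,0,0,0,0,0,0],[-0.4,0,0,0,0,0,0],[-0.4,0,0,0,0,0,0]]' 60
python3 -c "
from h import *
go(586.5,-78.2,69,85.9)"
```

```text
time_s: 41.45
position: [589.0, -76.2, 74.3]
ee_rot: [-6.7, 89.8, -10.8]
ft_force: [0.5, -0.5, -0.1]
finger_gap: 85.4
time_s: 42.2
position: [588.6, -76.0, 73.4]
ee_rot: [2.2, 89.9, -1.9]
ft_force: [0.1, 0.6, 5.7]
finger_gap: 48.5
p [588.6 -76.   73.4] yaw_y 85.9 shift [ 0.011  -0.0059 -0.0047] turn [-0.0001  0.0005 -0.    ] t 42.2
```

```bash
python3 -m jog '[[-0.4,-0.005,0,0,0,0,0],[-0.4,-0.01,0,0,0,0,0],[-0.4,-0.01,-0.0055,-0.002,0,0,0],[-0.4,-0.01,-0.0055,-0.002,0,0,0],[-0.4,-0.01,-0.0055,-0.002,0,0,0],[-0.4,-0.004,-0.0055,-0.002,0,0,0],[-0.4,-0.002,-0.0055,-0.002,0,0,0],[-0.4,-0.002,-0.0055,-0.002,0,0,0]]'
python3 -c "
from h import *
go(587.6,-78.1,73.4,85.9);print(state()['ft_force'])"
```

```text
time_s: 43.2
position: [587.2, -78.2, 73.5]
ee_rot: [-14.1, 90.0, -18.2]
ft_force: [0.6, 0.1, -3.5]
finger_gap: 48.7
p [587.2 -78.2  73.5] yaw_y 85.9 shift [0.0003 0.0003 0.0011] turn [-0.0001  0.0001  0.    ] t 43.2
[ 0.58092208  0.09619319 -3.50588762]
```

```bash
python3 -m jog '[[-0.4,0.003,0,0.001,0,0,0],[-0.4,0.003,0,0.001,0,0,0],[-0.4,0.003,0,0.001,0,0,0]]'
python3 -c "
from h import *
go(587.6,-78.1,73.4,85.9);print(state()['ft_force'])"
python3 -m jog '[[0.1,0,0,0,0,0,0],[0.4,0,0,0,0,0,0],[0.8,0,0,0,0,0,0],[1,-0.03,0,0,0,0,0],[1,-0.15,0,0,0,0,0],[1,-0.28,0,0,0,0,0],[1,-0.32,0,0,0,0,0],[1,-0.32,0,0,0,0,0]]'
python3 -m jog '[[1,0,0,0,0,0,0],[1,0,0,0,0,0,0]]'
python3 -c "
from h import *
save('side','d10');tops('d10','side',B)
save('wrist','w10');tops('w10','wrist',B)
save('scene','s10');tops('s10','scene',B)
go(417.3,-318.3,205,83)
"
```

```text
time_s: 43.58
position: [587.7, -78.2, 73.5]
ee_rot: [-7.7, 89.9, -11.8]
ft_force: [-4.8, -0.2, 5.3]
finger_gap: 48.5
p [587.7 -78.2  73.5] yaw_y 85.9 shift [ 0.0003  0.0002 -0.0002] turn [-0.0001  0.0003  0.    ] t 43.6
[-4.78751924 -0.24431995  5.31198184]
time_s: 44.58
position: [588.2, -78.4, 202.2]
ee_rot: [-7.2, 89.8, -11.3]
ft_force: [-0.1, 0.6, -0.7]
finger_gap: 85.4
time_s: 44.82
position: [586.8, -78.1, 197.8]
ee_rot: [173.4, 89.8, 169.3]
ft_force: [0.1, -0.3, -0.4]
finger_gap: 85.2
d10 prism few 0
d10 core circ [589.2 -76.4] d 52.8 z 106.5 461 mean [587.3 -74.3]
d10 brick few 0
d10 cube few 23
d10 puck circ [536.7  52.6] d 52.4 z 31.4 565 mean [535.2  54.3]
d10 tile rect [532.5 -78.2] [53.5 66.5] a 86.6 z 21.5 594 mean [525.5 -75. ]
w10 prism few 0
w10 core circ [586.4 -77.9] d 50.1 z 106.8 5452 mean [585.1 -77.8]
w10 brick few 0
w10 cube few 0
w10 puck circ [534.4  51.1] d 50.8 z 31.8 4008 mean [533.8  50.2]
w10 tile rect [530.7 -79.6] [49.8 63.2] a 87.0 z 22.0 4799 mean [523.3 -79. ]
s10 prism few 0
s10 core circ [585.8 -76.4] d 53.9 z 105.9 337 mean [587.5 -75.6]
s10 brick few 0
s10 cube few 0
s10 puck circ [534.1  51.6] d 53.6 z 30.8 334 mean [535.8  53.6]
s10 tile rect [523.5 -78. ] [51.7 51.1] a 89.2 z 20.9 325 mean [523.6 -74.8]
p [587.2 -78.2 198.9] yaw_y 85.9 shift [-0.0145 -0.6294 -0.3804] turn [ 0.0159 -0.0006 -0.    ] t 45.0
```

```bash
python3 -m jog '[[1,-0.01,-0.12,-0.07,0.01,0,0],[1,-0.0145,-0.24,-0.14,0.016,0,0],[1,-0.0145,-0.36,-0.21,0.016,0,0],[1,-0.0145,-0.48,-0.29,0.016,0,0],[1,-0.0145,-0.58,-0.35,0.016,0,0],[1,-0.0145,-0.629,-0.38,0.016,0,0],[1,-0.0145,-0.629,-0.38,0.016,0,0],[1,-0.0145,-0.629,-0.38,0.016,0,0]]'
python3 -m jog '[[1,0,0,0,0,0,0],[1,0,0,0,0,0,0]]'
python3 -c "
from h import *
save('wrist','w11');tops('w11','wrist',{'brick':(417,-318,118,45,'r')})
go(417.3,-318.3,83,83)
"
```

```text
time_s: 45.98
position: [418.2, -317.7, 205.8]
ee_rot: [87.0, 90.0, 80.0]
ft_force: [0.3, -0.3, 0.1]
finger_gap: 85.2
time_s: 46.22
position: [418.3, -317.5, 205.9]
ee_rot: [62.4, 90.0, 55.5]
ft_force: [0.1, -0.2, -0.4]
finger_gap: 85.4
w11 brick rect [ 416.7 -319.4] [50.3 50.7] a 83.0 z 118.8 7389 mean [ 415.3 -319.2]
p [ 418.2 -317.7  205.9] yaw_y 83.1 shift [ 0.3073 -0.0019 -0.0022] turn [ 0.0003 -0.     -0.    ] t 46.3
```

```bash
python3 -m jog '[[1,0.1,-0.002,-0.002,0,0,0],[1,0.19,-0.002,-0.002,0,0,0],[1,0.26,-0.002,-0.002,0,0,0],[1,0.295,-0.002,-0.002,0,0,0],[1,0.307,-0.002,-0.002,0,0,0],[1,0.307,-0.002,-0.002,0,0,0],[1,0.307,-0.002,-0.002,0,0,0],[1,0.307,-0.002,-0.002,0,0,0]]'
python3 -m jog '[[0.4,0,0,0,0,0,0],[0.1,0,0,0,0,0,0],[-0.1,0,0,0,0,0,0],[-0.4,0,0,0,0,0,0],[-0.4,0,0,0,0,0,0],[-0.4,0,0,0,0,0,0]]' 60
python3 -c "
from h import *
go(417.3,-318.3,81.1,83)"
python3 -m jog '[[-0.4,-0.02,0,0,0,0,0],[-0.4,-0.06,0,0,0,0,0],[-0.4,-0.12,0,0,0,0,0],[-0.4,-0.18,0,0,0,0,0],[-0.4,-0.22,0,0,0,0,0],[-0.4,-0.24,0,0,0,0,0],[-0.4,-0.24,0,0,0,0,0]]'
python3 -c "
from h import *
go(531.5,-14.1,178,83)"
```

```text
time_s: 47.28
position: [417.3, -319.3, 84.2]
ee_rot: [-34.8, 89.9, -41.8]
ft_force: [0.4, 0.8, -0.2]
finger_gap: 85.3
time_s: 48.02
position: [417.1, -319.2, 83.5]
ee_rot: [-46.1, 90.0, -53.2]
ft_force: [0.4, -0.9, 3.6]
finger_gap: 49.6
p [ 417.1 -319.2   83.5] yaw_y 83.0 shift [0.0061 0.0023 0.0003] turn [-0.0001  0.0002  0.0002] t 48.0
time_s: 48.9
position: [417.0, -319.0, 179.3]
ee_rot: [-40.5, 90.0, -47.5]
ft_force: [0.5, -0.6, -4.4]
finger_gap: 49.3
p [ 417.  -319.   179.3] yaw_y 83.0 shift [0.0032 0.7914 0.1912] turn [-0.      0.0001  0.0001] t 48.9
```

```bash
python3 -m jog '[[-0.4,0,0.03,0.007,0,0,0],[-0.4,0,0.1,0.024,0,0,0],[-0.4,0,0.2,0.048,0,0,0],[-0.4,0,0.31,0.075,0,0,0],[-0.4,0,0.42,0.1,0,0,0],[-0.4,0,0.53,0.128,0,0,0],[-0.4,0,0.64,0.155,0,0,0],[-0.4,0,0.73,0.176,0,0,0]]'
python3 -m jog '[[-0.4,0,0.045,0.011,0,0,0],[-0.4,0,0.06,0.015,0,0,0],[-0.4,0,0.061,0.015,0,0,0],[-0.4,0,0.061,0.015,0,0,0],[-0.4,0.06,0.061,0.015,0,0,0],[-0.4,0.12,0.061,0.015,0,0,0],[-0.4,0.16,0.061,0.015,0,0,0],[-0.4,0.18,0.061,0.015,0,0,0]]'
python3 -m jog '[[-0.4,0.02,0,0,0,0,0],[-0.4,0.04,0,0,0,0,0],[-0.4,0.045,0,0,0,0,0],[-0.4,0.045,0,0,0,0,0],[-0.4,0.045,0,0,0,0,0]]'
python3 -c "
from h import *
go(531.5,-14.1,71.5,83);print(state()['ft_force'])"
```

```text
time_s: 49.9
position: [522.2, -35.0, 178.0]
ee_rot: [162.9, 89.9, 156.0]
ft_force: [-0.4, -0.0, -3.9]
finger_gap: 49.0
time_s: 50.9
position: [530.9, -14.7, 106.2]
ee_rot: [-173.2, 89.9, 179.8]
ft_force: [0.1, -0.4, -5.1]
finger_gap: 48.8
time_s: 51.52
position: [531.6, -14.2, 89.6]
ee_rot: [1.6, 90.0, -5.4]
ft_force: [-0.5, -0.9, -4.0]
finger_gap: 49.5
p [531.6 -14.2  89.6] yaw_y 83.0 shift [ 0.0453  0.0002 -0.0003] turn [-0.      0.0002 -0.    ] t 51.5
[-0.46303547 -0.85018523 -4.00066828]
```

```bash
python3 -m jog '[[-0.4,0.015,0,0,0,0,0],[-0.4,0.03,0,0,0,0,0],[-0.4,0.04,0,0,0,0,0],[-0.4,0.044,0,0,0,0,0],[-0.4,0.046,0,0,0,0,0],[-0.4,0.0475,0,0,0,0,0],[-0.4,0.0475,0,0,0,0,0]]'
python3 -c "
from h import *
go(531.5,-14.1,71.5,83);print(state()['ft_force'])"
```

```text
time_s: 52.4
position: [531.5, -14.3, 71.5]
ee_rot: [-4.5, 89.9, -11.5]
ft_force: [-3.9, -0.3, 4.8]
finger_gap: 49.2
p [531.5 -14.3  71.5] yaw_y 83.0 shift [ 0.0001  0.0004 -0.0001] turn [-0.      0.0003  0.    ] t 52.4
[-3.85473215 -0.26593215  4.83444545]
```

```bash
python3 -m jog '[[0.1,0,0,0,0,0,0],[0.4,0,0,0,0,0,0],[0.8,0,0,0,0,0,0],[1,-0.03,0,0,0,0,0],[1,-0.15,0,0,0,0,0],[1,-0.28,0,0,0,0,0],[1,-0.32,0,0,0,0,0],[1,-0.32,0,0,0,0,0]]'
python3 -m jog '[[1,0,0,0,0,0,0],[1,0,0,0,0,0,0]]'
python3 -c "
from h import *
save('side','d12');tops('d12','side',B)
save('wrist','w12');tops('w12','wrist',B)
save('scene','s12');tops('s12','scene',B)
go(596.6,-334.1,270,85.9)
"
```

```text
time_s: 53.4
position: [532.0, -14.3, 199.8]
ee_rot: [1.3, 89.8, -5.7]
ft_force: [0.0, -0.2, 0.2]
finger_gap: 85.2
time_s: 53.65
position: [530.6, -14.2, 195.9]
ee_rot: [-177.9, 89.8, 175.1]
ft_force: [0.6, -0.5, 0.7]
finger_gap: 85.6
d12 prism few 0
d12 core circ [588.1 -75.7] d 51.2 z 106.4 323 mean [581.4 -72.9]
d12 brick rect [533.6 -12.7] [51.6 50.3] a 83.9 z 106.5 709 mean [532.4 -11.2]
d12 cube few 0
d12 puck circ [535.7  51.9] d 54.2 z 31.5 564 mean [535.   54.4]
d12 tile rect [518.2 -77.3] [50.8 35.2] a 87.1 z 21.5 294 mean [513.2 -79.5]
w12 prism few 0
w12 core circ [586.3 -77.9] d 50.8 z 106.8 4431 mean [584.6 -76.3]
w12 brick rect [531.5 -14.5] [50.1 50.1] a 83.2 z 106.8 7138 mean [530.1 -14.4]
w12 cube few 31
w12 puck circ [533.8  51.5] d 50.2 z 31.7 3438 mean [533.1  51.1]
w12 tile rect [532.6 -79.4] [50.5 68.5] a 86.9 z 21.8 4311 mean [524.  -78.1]
s12 prism few 0
s12 core circ [585.6 -77. ] d 53.7 z 106.0 324 mean [587.4 -75.7]
s12 brick rect [531.7 -12.6] [52.3 52.3] a 83.6 z 106.0 417 mean [532.8 -11.8]
s12 cube few 0
s12 puck circ [533.   53.8] d 53.2 z 30.9 305 mean [535.1  53.5]
s12 tile rect [533.9 -84. ] [64.6 23. ] a 48.1 z 20.8 159 mean [532.6 -81.7]
p [531.  -14.2 197. ] yaw_y 83.0 shift [-0.1829 -0.7739  0.26  ] turn [-0.0161 -0.0006  0.    ] t 53.8
```

View pics/d12.png

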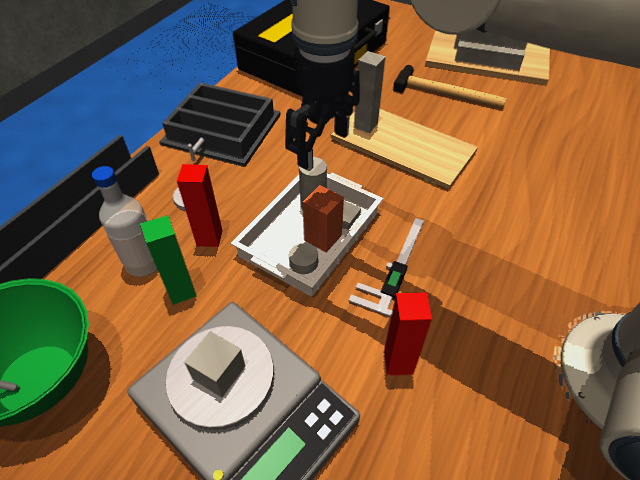

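```bash
python3 -m jog '[[1,-0.1,-0.08,0.03,-0.01,0,0],[1,-0.18,-0.2,0.07,-0.016,0,0],[1,-0.183,-0.34,0.11,-0.016,0,0],[1,-0.183,-0.47,0.16,-0.016,0,0],[1,-0.183,-0.6,0.2,-0.016,0,0],[1,-0.183,-0.72,0.24,-0.016,0,0],[1,-0.183,-0.774,0.26,-0.016,0,0],[1,-0.183,-0.774,0.26,-0.016,0,0]]'
python3 -m jog '[[1,0,0,0,0,0,0],[1,0,0,0,0,0,0]]'
python3 -c "
from h import *
save('wrist','w13');tops('w13','wrist',{'prism':(597,-334,178,45,'r')})
go(596.6,-334.1,127,85.9)
"
```

```text
time_s: 54.8
position: [596.5, -335.8, 269.5]
ee_rot: [154.8, 89.9, 150.5]
ft_force: [0.4, 0.3, 0.3]
finger_gap: 85.5
time_s: 55.05
position: [597.0, -332.9, 272.0]
ee_rot: [-9.7, 90.0, -13.7]
ft_force: [0.0, 0.1, -0.6]
finger_gap: 85.7
w13 prism rect [ 596.6 -334.6] [40.1 40.6] a 86.3 z 178.8 4538 mean [ 595.4 -334.5]
p [ 597.  -332.9  272.1] yaw_y 86.0 shift [ 0.3628 -0.0029 -0.001 ] turn [0.0003 0.0003 0.0001] t 55.1
```

```bash
python3 -m jog '[[1,0.08,-0.003,-0.001,0,0,0],[1,0.16,-0.003,-0.001,0,0,0],[1,0.24,-0.003,-0.001,0,0,0],[1,0.31,-0.003,-0.001,0,0,0],[1,0.35,-0.003,-0.001,0,0,0],[1,0.363,-0.003,-0.001,0,0,0],[1,0.363,-0.003,-0.001,0,0,0],[1,0.363,-0.003,-0.001,0,0,0]]'
python3 -m jog '[[0.2,0,0,0,0,0,0],[-0.1,0,0,0,0,0,0],[-0.3,0,0,0,0,0,0],[-0.6,0,0,0,0,0,0],[-0.6,0,0,0,0,0,0],[-0.6,0,0,0,0,0,0],[-0.6,0,0,0,0,0,0]]' 60
python3 -c "
from h import *
go(596.6,-334.1,124.9,85.9)"
```

```text
time_s: 56.1
position: [596.9, -335.6, 127.9]
ee_rot: [-28.4, 89.9, -32.5]
ft_force: [-0.2, -0.2, -0.1]
finger_gap: 85.9
time_s: 56.98
position: [596.5, -335.3, 126.6]
ee_rot: [-12.3, 90.0, -16.4]
ft_force: [0.6, 1.1, 4.6]
finger_gap: 39.3
p [ 596.5 -335.3  126.6] yaw_y 85.9 shift [ 0.0043  0.003  -0.    ] turn [-0.0001  0.0002  0.0001] t 57.0
```

```bash
python3 -m jog '[[-0.6,-0.02,0,0,0,0,0],[-0.6,-0.06,0,0,0,0,0],[-0.6,-0.12,0,0,0,0,0],[-0.6,-0.19,0,0,0,0,0],[-0.6,-0.26,0,0,0,0,0],[-0.6,-0.31,0,0,0,0,0],[-0.6,-0.34,0,0,0,0,0],[-0.6,-0.34,0,0,0,0,0]]'
python3 -c "
from h import *
go(594.9,39.9,262,85.9)"
```

```text
time_s: 57.98
position: [596.5, -335.6, 263.2]
ee_rot: [-30.9, 89.9, -35.1]
ft_force: [-0.1, 0.5, -3.5]
finger_gap: 39.6
p [ 596.5 -335.6  263.2] yaw_y 85.9 shift [ 0.0022  0.936  -0.0717] turn [-0.0002  0.0004  0.0003] t 58.0
```

```bash
python3 -m jog '[[-0.6,0,0.03,-0.002,0,0,0],[-0.6,0,0.1,-0.008,0,0,0],[-0.6,0,0.2,-0.016,0,0,0],[-0.6,0,0.3,-0.023,0,0,0],[-0.6,0,0.4,-0.031,0,0,0],[-0.6,0,0.5,-0.039,0,0,0],[-0.6,0,0.6,-0.046,0,0,0],[-0.6,0,0.7,-0.054,0,0,0]]'
python3 -m jog '[[-0.6,0,0.09,-0.007,0,0,0],[-0.6,0,0.16,-0.012,0,0,0],[-0.6,0,0.21,-0.016,0,0,0],[-0.6,0,0.233,-0.018,0,0,0],[-0.6,0,0.236,-0.018,0,0,0],[-0.6,0,0.236,-0.018,0,0,0],[-0.6,0,0.236,-0.018,0,0,0]]'
python3 -c "
from h import *
go(594.9,39.9,114.6,85.9)"
```

```text
time_s: 58.98
position: [594.1, -52.3, 260.8]
ee_rot: [166.8, 89.9, 162.7]
ft_force: [0.6, 0.5, -4.8]
finger_gap: 39.5
time_s: 59.85
position: [594.6, 39.3, 262.1]
ee_rot: [-93.3, 90.0, -97.5]
ft_force: [0.1, 0.2, -5.0]
finger_gap: 39.6
p [594.6  39.3 262.1] yaw_y 85.8 shift [0.3688 0.0018 0.0006] turn [-0.0005 -0.      0.0001] t 59.9
```

```bash
python3 -m jog '[[-0.6,0.03,0.001,0,0,0,0],[-0.6,0.1,0.001,0,0,0,0],[-0.6,0.17,0.001,0,0,0,0],[-0.6,0.24,0.001,0,0,0,0],[-0.6,0.3,0.001,0,0,0,0],[-0.6,0.335,0.001,0,0,0,0],[-0.6,0.345,0.001,0,0,0,0],[-0.6,0.345,0.001,0,0,0,0]]'
python3 -m jog '[[-0.6,0,0,0,0,0,0],[-0.6,0,0,0,0,0,0]]'
python3 -c "
from h import *
go(594.9,39.9,114.6,85.9);print(state()['ft_force'])"
```

```text
time_s: 60.85
position: [594.8, 40.5, 124.7]
ee_rot: [4.2, 90.0, 0.0]
ft_force: [0.5, -0.0, -4.6]
finger_gap: 39.5
time_s: 61.1
position: [595.0, 40.6, 125.2]
ee_rot: [4.7, 89.9, 0.6]
ft_force: [-0.1, -0.8, -4.4]
finger_gap: 39.3
p [595.   40.6 125.2] yaw_y 85.9 shift [ 0.0265 -0.0017 -0.0002] turn [-0.0001  0.0005 -0.    ] t 61.1
[-0.08870481 -0.822455   -4.39559492]
```

```bash
python3 -m jog '[[-0.6,0.012,-0.0017,0,0,0,0],[-0.6,0.02,-0.0017,0,0,0,0],[-0.6,0.024,-0.0017,0,0,0,0],[-0.6,0.027,-0.0017,0,0,0,0],[-0.6,0.0285,-0.0017,0,0,0,0],[-0.6,0.0285,-0.0017,0,0,0,0],[-0.6,0.0285,-0.0017,0,0,0,0]]'
python3 -c "
from h import *
go(594.9,39.9,114.6,85.9);print(state()['ft_force'])"
```

```text
time_s: 61.98
position: [594.6, 39.8, 114.6]
ee_rot: [-1.2, 89.9, -5.4]
ft_force: [-4.6, 0.5, 6.7]
finger_gap: 39.1
p [594.6  39.8 114.6] yaw_y 85.9 shift [-0.      0.0002  0.0009] turn [-0.0002  0.0004  0.    ] t 62.0
[-4.57164173  0.48741899  6.68391716]
```

Contact at the expected height. I'll release and rise, then back off to the first viewing spot.

```bash
python3 -m jog '[[-0.1,0,0,0,0,0,0],[0.2,0,0,0,0,0,0],[0.6,0,0,0,0,0,0],[1,-0.02,0,0,0,0,0],[1,-0.12,0,0,0,0,0],[1,-0.25,0,0,0,0,0],[1,-0.38,0,0,0,0,0],[1,-0.5,0,0,0,0,0]]'
python3 -c "
from h import *
go(480,-11,320,85)"
```

```text
time_s: 62.98
position: [594.4, 39.9, 315.6]
ee_rot: [4.4, 89.9, 0.2]
ft_force: [0.4, -0.9, -0.7]
finger_gap: 85.4
p [594.4  39.9 315.6] yaw_y 85.9 shift [-0.0117 -0.1474 -0.2762] turn [ 0.0049  0.0006 -0.0001] t 63.0
```

```bash
python3 -m jog '[[1,-0.011,-0.07,-0.13,0.005,0,0],[1,-0.011,-0.147,-0.27,0.005,0,0],[1,-0.011,-0.147,-0.276,0.005,0,0],[1,-0.011,-0.147,-0.276,0.005,0,0],[1,-0.011,-0.147,-0.276,0.005,0,0],[1,-0.011,-0.147,-0.276,0.005,0,0]]'
python3 -c "
from h import *
save('wrist','w14')
save('side','d14');save('scene','s14')
for n,c in (('w1','wrist'),('w14','wrist'),('d0','side'),('d14','side'),('s0','scene'),('s14','scene')): tops(n,c,B)
for n,c in (('d14','side'),('s14','scene')): tops(n,c,{'cube':(515,306,125,50,'r')})
a=np.hstack([cv2.resize(np.load('pics/%s.npz'%n)['im'][140:310,220:400],None,fx=2.2,fy=2.2) for n in('d0','d14')]);cv2.imwrite('pics/cmp.png',a[:,:,::-1])
"
```

```text
time_s: 63.72
position: [480.9, -10.5, 316.7]
ee_rot: [175.0, 89.9, 170.0]
ft_force: [-0.6, -0.4, -0.2]
finger_gap: 85.3
w1 prism rect [594.6  39.9] [40.5 41.2] a 86.2 z 166.7 2354 mean [592.9  39.7]
w1 core circ [585.5 -77.9] d 50.2 z 106.7 2075 mean [584.1 -77.5]
w1 brick rect [530.6 -14.2] [50.  50.8] a 82.9 z 106.8 3031 mean [529.1 -14. ]
w1 cube rect [595.5 -20. ] [50.1 40. ] a 86.0 z 56.8 1557 mean [595.1 -20.4]
w1 puck circ [533.8  51.2] d 50.1 z 31.7 1689 mean [532.6  51.1]
w1 tile rect [532.1 -79.5] [50.4 68. ] a 87.1 z 21.8 2166 mean [523.4 -78.4]
w14 prism rect [594.8  40.7] [40.5 41.7] a 86.2 z 166.7 2414 mean [593.3  40.3]
w14 core circ [586.3 -77.6] d 50.8 z 106.7 2108 mean [584.6 -77.5]
w14 brick rect [531.4 -14.6] [49.9 50.6] a 83.3 z 106.7 3075 mean [530.1 -14.6]
w14 cube few 0
w14 puck circ [533.5  51.5] d 49.9 z 31.7 1722 mean [532.7  51.3]
w14 tile rect [532.4 -79.4] [50.4 68.8] a 86.6 z 21.7 2200 mean [523.3 -78.4]
d0 prism rect [596.5  41.4] [41.4 41.3] a 86.7 z 166.4 544 mean [595.4  43.2]
d0 core circ [588.4 -75.4] d 52.4 z 106.4 469 mean [587.  -74.1]
d0 bric
[... 941 characters left out ...]
5 288 mean [597. -23.]
s0 puck circ [533.5  51.8] d 52.4 z 30.7 314 mean [534.6  53.1]
s0 tile rect [530.4 -89.4] [53.3 24.7] a 34.3 z 21.1 129 mean [529.4 -87.8]
s14 prism rect [594.9  41. ] [43.8 41.4] a 82.7 z 165.6 334 mean [596.4  42.4]
s14 core circ [586.3 -76.8] d 52.3 z 106.4 316 mean [587.4 -76.1]
s14 brick rect [533.1 -14. ] [53.4 52.5] a 82.5 z 106.1 310 mean [527.9 -15.9]
s14 cube few 9
s14 puck circ [534.3  52.3] d 52.1 z 30.9 330 mean [535.1  53.3]
s14 tile rect [533.7 -84.3] [60.6 23.1] a 48.3 z 21.1 129 mean [530.7 -85.1]
d14 cube rect [516.  307.6] [51.1 51.6] a 87.6 z 125.2 1604 mean [515.3 308.7]
s14 cube rect [515.  306.6] [52.7 53.9] a 86.4 z 125.2 624 mean [516.4 307.4]
```

View pics/cmp.png

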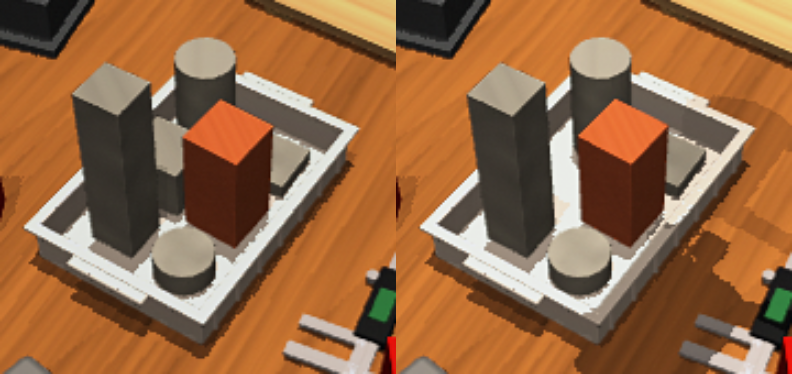

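View pics/s14.png

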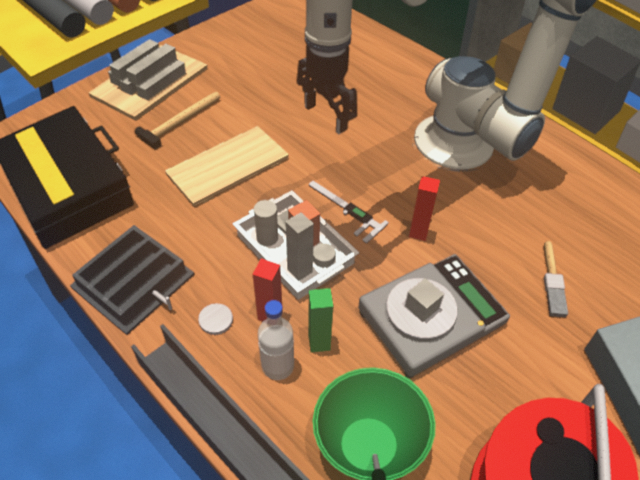

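All specimens match the starting views to about 1 mm, and the robot is clear of everything.

```bash
python3 -c "
from rig import *
print(hand_in())"
```

```text
the job is handed in; nothing more can be done
None
```

The job is done and handed in at about 64 s, well inside the 147 s limit. I stood the prism, core and brick on the board, set the cube on the pan, then put the core, brick and prism back upright in the tray.

**Cube:** right after release the wrist view put it about 1 mm from the pan's centre, lying flat with its top at 125.8 mm. The side and scene views at the end agree within about 2 mm.

**Tall specimens:** compared with the starting pictures, the core, brick and prism are about 1 mm from their original spots in the wrist and side views. Single scene-camera fits, the noisiest, differ by up to about 2 mm (the brick).

**Puck and tile:** the pictures show no movement in either. The tile was partly hidden in some fits, so that check is weaker for it.

**One check failed along the way:** on its first return the core stood about 2 mm off. I gripped it again, lifted it a few millimetres and set it back. The later views confirmed it.

No specimen tipped, and the wrist forces I read stayed below about 10 N.

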